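# Fit a cell in the gas alarm and lock its battery lid

## Robot

A 6-joint arm with a two-finger parallel gripper is mounted at the origin on the work surface. World frame = base frame: x ahead of the robot, y to its left, z up, the work surface at z = 0. Lengths are in mm, angles in rad, forces in N, time in s.
With the tool pointing down it reaches from about 300 to 875 mm from the base axis. Payload 6.4 kg.
Tool frame: the origin (TCP) lies at the very end of the fingers, on their centre line; the grasp point (between the pads) lies behind it (pinch_z is the z of the grasp point in the tool frame, in mm); z points along the fingers, x is the direction in which the jaws open and shut, and the axes are right-handed (so a half turn about z gives the same grasp; the last joint's range is limited). The gripper opens to 85 mm and grips with 20 to 120 N. Pads are 22 mm wide; open, the fingers measure 114 mm over their backs; the gripper's body (76 mm by 85 mm) begins 54 mm behind the grasp point. The pads swing forward as they close: fully open they stand 13 mm farther back than shut.
Start: joints at [-1.402, 0.181, 1.607, -0, 1.354, -0.206], TCP at [210.516, -535.092, 208.988] pointing down, gripper open.
Joint ranges: [-2.99, 2.99], [-0.89, 2.07], [0.3, 2.58], [-1.14, 4.28], [0, 2.63], [-3.12, 3.12]. Speed limits (rad/s): [2.57, 2.57, 3.01, 3.14, 3.14, 3.14].

## Interface

Orientations are given as a 3x3 rotation matrix whose columns are the frame's x, y, z axes.
In Python, from workcell import * gives the robot as it stands. The module is installed in compiled form; this text tells all that it offers.
- The arm moves only by the tool step_arm, never from a script. Its argument "targets" is a list of rows, each an object of numbers: "x", "y", "z": the shift along the tool's x, y, z in mm; "ax", "ay", "az": the turn, a rotation vector about the tool's x, y, z in rad. In form: [{"x": .., "y": .., "z": .., "ax": .., "ay": .., "az": ..}, ...]. A call has 1 to 12 rows; each row is the pose to reach, as a shift and turn from the pose commanded when the call began, along the tool's axes at that moment; what a row does not reach only later rows make up. A row lasts 1/10 s, in which the tool goes at most 50 mm and 8.59 degrees, less where a joint would pass 70% of its speed; a pose out of reach is approached as far as the arm can. A call with a gripper value outside its range is refused whole. "hand" is the opening, from 0 (shut) to 1 (fully open), set as the call begins (left out, the last holds). The fingers move at their own pace and stop on an object; "grip_force" is the grip in N (left out, the last holds). Time passes only in rows, so rows that repeat a pose let the fingers close. It gives the time, the measured TCP pose, the force and the opening at its end, in the units of the state.
- state(): the state, without advancing time (a new reading comes with each control period).
- get_image(name): name is "side" or "top"; returns a dict with "img" (400x640x3 uint8, red, green, blue), "fx", "fy", "cx", "cy" (pixels), "xyz" and "rotation" of the camera in the world. Camera axes: x right, y up, looking along -z (the intrinsics and any distortion apply to the point x, -y, -z); pixel columns grow to the right and rows downward; lengths in mm; the calibration is good to about 2 mm. A picture is of the moment at which its call begins. There is no depth.
- hand_in(): hands the job in, once; it reports no verdict.
The state is a dict: "time_s": time; "joint_positions": joint angles; "dq": joint speeds; "effort": joint torques, N m; "tool_pos": TCP position; "ee_rot": TCP orientation; "contact_force": force on the tool from outside, world axes, zero at the start; "torque": the same for the moment, N m; "opening": finger opening in mm.
Only numpy, scipy, OpenCV 4.12 (cv2) and the standard library are available. Lean on these libraries where they do the work, as an engineer would, in place of code of your own. Each camera call takes 0.05 s, during which the arm holds its last target.

## Task

Take the spare cell from its wooden cradle and fit it in the open battery bay of the gas alarm: flat end against the coil spring, push the spring back and let the end with the nub drop in behind the end wall. Then shut the lid, and lock it with the quarter-turn fastener: press its winged head down, turn it ninety degrees clockwise until the cam catches, and let go. Leave the wrench, grinding disc, jar and square where they lie.

Things in the scene. Friction and masses are not known exactly. Their poses are not given: they have to be found in the camera images.
- alarm: Grey steel gas alarm screwed to the bench: an open-topped battery case 110 mm (its x) by 147 mm (its y, -75 to +72) by 56 mm high; 5 mm side walls, inside floor at z = 4 mm. Origin on its underside, z up. A sensor head 50 mm high, with a grille to 56 mm, fills x = +55 to +95. The lid hinges on the -y edge. The cell lies along y on the middle line, x = 0.
- bay (a point): In the alarm at (0, -10, 32.5) mm: where the seated cell's centre belongs; axes as the alarm's. Its cradle, along y, is 24 mm wide, top at alarm z = 16, with 5 mm high rails 12.5 mm either side (30 mm over the rails). Either side of a seated cell 33 mm are free for fingers, to the floor. Seated, the nub touches the end wall and the spring is pressed back 7 mm.
- end_wall (a point): Middle of the top edge of the bay's fixed end wall, on the face the nub rests against (alarm frame 0, 20, 31 mm). The wall is 30 mm wide and 4 mm thick. Beyond it, at alarm y = 38 to 62, stands the fastener's steel keeper, top at alarm z = 46 mm.
- spring (a joint): Travel of the spring contact, m: 0 free, growing as it is pushed to the alarm's -y, stop at 0.016; 1 N preload plus 250 N/m. Free gap to the end wall 53 mm (the cell is 60). To drop a level cell in: hold its centre 49 to 54 mm above the alarm's underside, push it to -y until the nub clears the wall (9 to 13 mm of travel), lower it.
- spring_face (a point): Centre of the spring contact's flat steel face, which looks to the alarm's +y: 24 mm wide, 34 mm high; free, it is at (0, -33, 35) mm in the alarm. Moves with the spring.
- cell: The loose spare cell: a black cylinder 33 mm in diameter and 60 mm long overall, about 0.14 kg, lying along its own y in a plywood cradle on the bench; origin at its centre. Same as cell_centre.
- cell_centre (a point): Centre of the spare cell, 32.5 mm above the bench at the start; +y points along the cell to its nub. The cell can roll about y. The plywood cradle has the shape of the alarm's, on a base plate 100 by 80 mm and 6 mm high, so fingers have room either side of the cell.
- cell_nub (a point): Tip of the cell's steel nub (14 mm wide, 3 mm long; a bright steel band runs round the cell 4 to 10 mm behind it), on the axis, 30 mm from cell_centre. The other end is flat and goes against the spring.
- lid (a joint): Angle of the steel lid, rad: 0 shut; 1.75 to 2.0 at the start (open, leaning out beyond upright, to the alarm's -y). Its hinge has friction (0.12 N m) that holds it near upright; swung over to below about 0.6 rad it falls shut by itself.
- hinge_line (a point): Middle of the lid's hinge line, along the alarm's x (alarm frame 0, -75, 56 mm). The lid is a plate 110 mm wide, 147 mm long and 5 mm thick, its inner face on the hinge line.
- lid_tab (a point): Point in the middle of the lid tab's thickness, 160 mm from the hinge line, 7 mm short of the tab's end. The tab is 30 mm wide, 20 mm long, 5 mm thick. y points from hinge to tab, z out of the outer face (up when shut). Pushing this tab from outside shuts the lid.
- stud_wing (a point): Centre of the fastener's winged head, 125 mm from the hinge line. The wing is a dark steel bar 34 mm long (x), 10 mm thick (y), 22 mm high (z, the fastener's axis); below it a 40 mm flange, its top 11 mm under this point, on which fingertips may press. Lid shut and head up: 89 mm over the alarm's underside at alarm (0, 50).
- stud_press (a joint): How far the fastener's head is pressed in, m: 0 up, stop at 0.012; a spring resists with 3 N at 0, 8.5 N at the stop. Lid shut, its cross pin passes the keeper's slot only while the turn is under about 0.2 rad, and turns under the keeper only when pressed 0.0095 or more. Caught, it stays at about 0.007.
- stud_turn (a joint): Turn of the fastener's head, rad, growing clockwise seen from above: 0 open (wing along the alarm's x), 1.57 locked (wing along the alarm's y), stop at 1.62. Light friction. Turned before it is pressed, it cannot go down.
- wrench: Steel spanner, 170 mm long, lying to the left of the wooden cradle. Leave it.
- disc: Grinding disc, 90 mm across, with a 44 mm high arbor, lying beyond the alarm and the wooden cradle. Leave it.
- jar: Clear jar with a steel cap, 60 mm wide, 85 mm high, to the robot's right. Leave it.
- square: Try square with a wooden stock 110 mm long and a steel blade 150 mm long, to the robot's right. Leave it.
Things that resemble listed ones, but are neither listed nor needed, are in the scene too. What is meant by the cell is not orange or pink, and is the smaller of those in its own colour.

How it is judged:
By the outcome, as a careful person would: the job done as asked, in the order asked, and still so for the second after the job is handed in, with the robot touching nothing.
It also fails if it takes over 72 s, if anything falls off the work surface, if the arm or the gripper's body presses on something with over 40 N, if the wrist force passes 120 N, or if a joint passes its speed limit or range.

## Working session

There is one attempt and no reset: what is moved stays moved. The work goes in short steps, Python scripts to look and compute and a tool call to move; the robot and the scene stay as the last step left them, time stands still between calls to the robot, and variables do not carry over. Pictures are saved under pics/ and viewed, and the job is handed in when it is done.

Besides the shell and the picture viewer there is one more tool, called after "Emit:" as name([rows], argument=value, ...), one row to a line, values as JSON. step_arm: Moves the arm, as the interface text tells. Its arguments: {"type":"object","properties":{"targets":{"type":"array","items":{"type":"object","properties":{"x":{"type":"number"},"y":{"type":"number"},"z":{"type":"number"},"ax":{"type":"number"},"ay":{"type":"number"},"az":{"type":"number"}}}},"hand":{"type":"number"},"grip_force":{"type":"number"}},"required":["targets"]}

```bash
mkdir -p pics
python3 - <<'E'
from workcell import *
import cv2,numpy as np
s=state(); print({k:np.round(v,3).tolist() for k,v in s.items()})
for n in("side","top"):
    d=get_image(n); cv2.imwrite(f"pics/{n}0.png",d["img"][:,:,::-1]); print(n,{k:np.round(v,4).tolist() for k,v in d.items() if k!="img"})
E
```

```text
{'time_s': 0.0, 'joint_positions': [-1.402, 0.182, 1.608, 0.0, 1.354, -0.206], 'dq': [0.001, 0.001, 0.0, 0.001, 0.0, -0.001], 'effort': [-0.002, -44.487, -35.134, -0.0, 0.009, -0.0], 'tool_pos': [210.416, -534.511, 208.11], 'ee_rot': [[0.366, -0.931, -0.0], [-0.931, -0.366, 0.002], [-0.002, -0.0, -1.0]], 'contact_force': [-0.78, 0.067, 0.266], 'torque': [-0.024, -0.024, -0.004], 'opening': 85.264}
side {'fx': 404.2495, 'fy': 404.2495, 'cx': 319.5791, 'cy': 201.0168, 'xyz': [336.2456, 737.287, 619.4406], 'rotation': [[-0.9583, 0.1699, -0.2298], [-0.2857, -0.5562, 0.7804], [0.0047, 0.8135, 0.5816]]}
top {'fx': 454.706, 'fy': 454.706, 'cx': 318.7204, 'cy': 200.538, 'xyz': [448.2267, -6.9759, 1193.0111], 'rotation': [[-0.011, 0.9952, -0.0976], [-0.9999, -0.0116, -0.0051], [-0.0063, 0.0975, 0.9952]]}
```

View pics/side0.png

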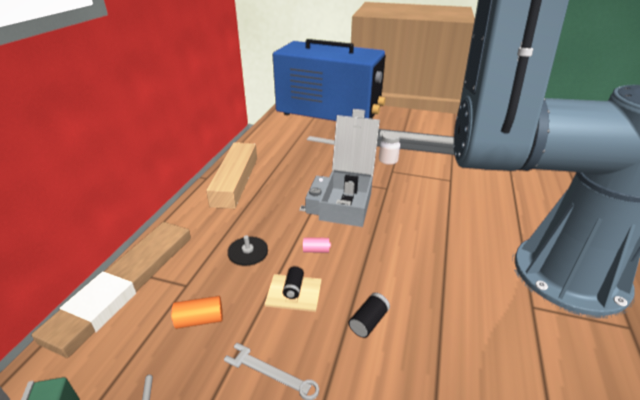

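View pics/top0.png

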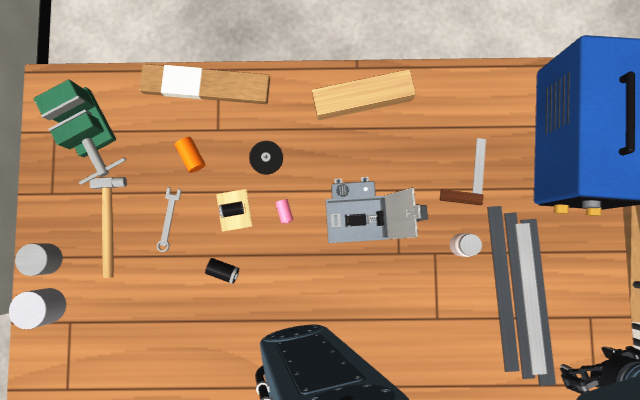

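```bash
cat > h.py <<'E'
from workcell import *
import cv2,numpy as np
np.set_printoptions(precision=2,suppress=True)
CAM={}
def grab(n,tag=None):
    d=get_image(n); 
    if tag: cv2.imwrite(f"pics/{n}_{tag}_raw.png",d["img"][:,:,::-1])
    return d
def crop(n,box,tag,k=None,d=None):
    d=d or grab(n); x0,y0,x1,y1=box; im=d["img"][y0:y1,x0:x1,::-1]
    k=k or int(min(800/(x1-x0),600/(y1-y0)))
    cv2.imwrite(f"pics/{tag}.png",cv2.resize(im,None,fx=k,fy=k,interpolation=cv2.INTER_CUBIC)); print(tag,"scale",k,"origin",x0,y0)
    return d
def ray(d,u,v):
    r=np.array([(u-d["cx"])/d["fx"],-(v-d["cy"])/d["fy"],-1.0])
    return np.array(d["xyz"]),np.array(d["rotation"])@r
def atz(d,u,v,z):
    o,r=ray(d,u,v); return o+r*(z-o[2])/r[2]
def proj(d,p):
    c=np.array(d["rotation"]).T@(np.array(p,float)-np.array(d["xyz"]))
    return np.array([d["cx"]+d["fx"]*c[0]/-c[2], d["cy"]-d["fy"]*c[1]/-c[2]])
def tri(d1,p1,d2,p2):
    o1,r1=ray(d1,*p1);o2,r2=ray(d2,*p2)
    s=np.linalg.lstsq(np.c_[r1,-r2],o2-o1,rcond=None)[0]
    a=o1+r1*s[0];b=o2+r2*s[1]; return (a+b)/2,np.linalg.norm(a-b)
E
python3 - <<'E'
from h import *
d=crop("top",(205,175,265,235),"t_cell"); crop("top",(315,165,435,255),"t_alarm",d=d)
d=crop("side",(260,250,330,320),"s_cell"); crop("side",(290,105,390,230),"s_alarm",d=d)
E
```

```text
t_cell scale 10 origin 205 175
t_alarm scale 6 origin 315 165
s_cell scale 8 origin 260 250
s_alarm scale 4 origin 290 105
```

View pics/t_cell.png

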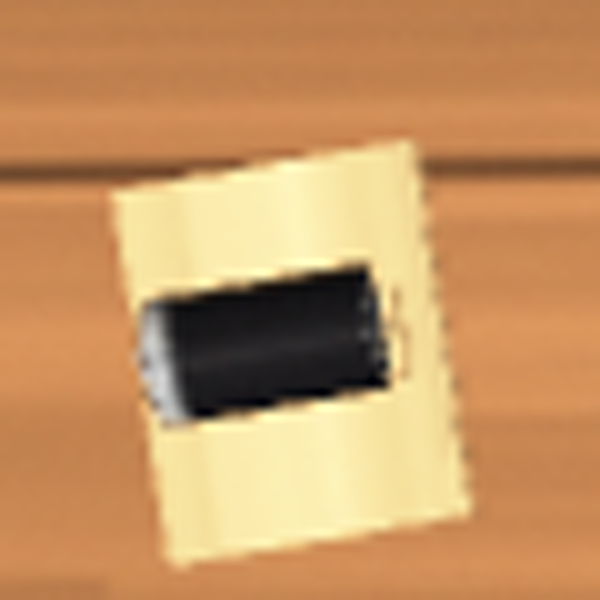

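View pics/t_alarm.png

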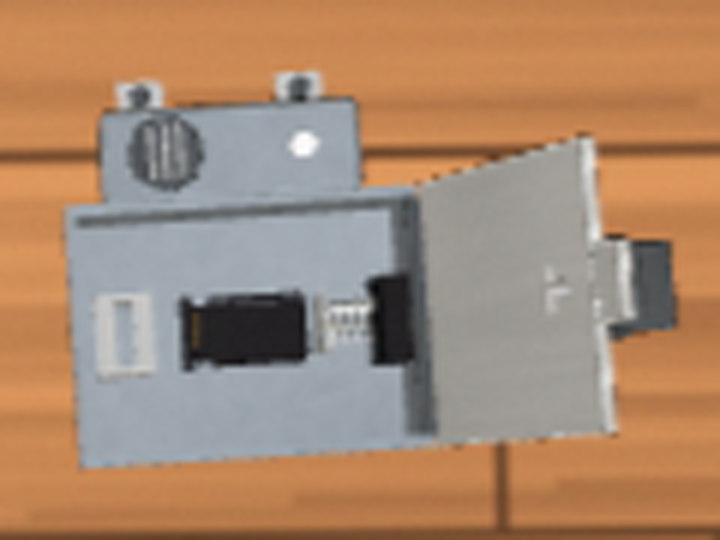

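View pics/s_cell.png

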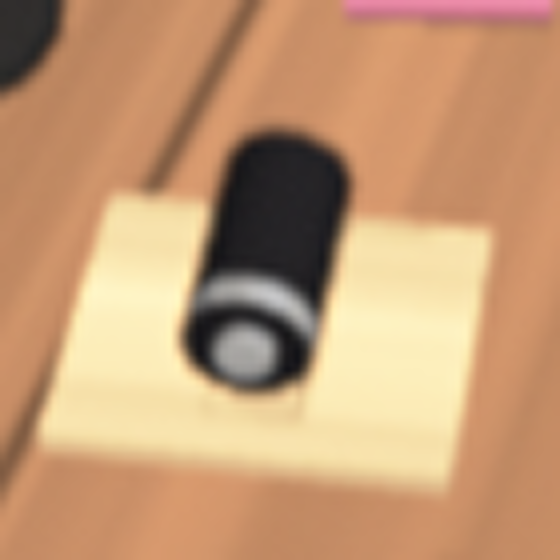

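View pics/s_alarm.png

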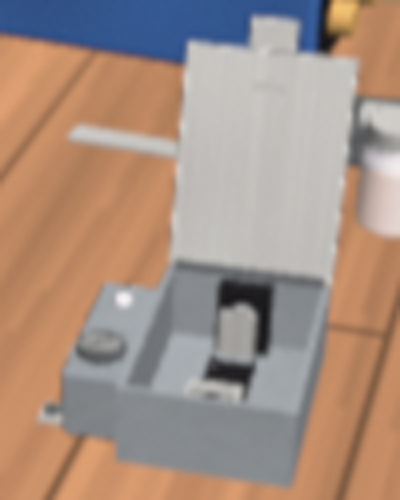

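```bash
cat > fit.py <<'E'
from h import *
from scipy.optimize import least_squares
T=grab("top");S=grab("side")
def px(o,k,p): return np.array(o)+(np.array(p)+.5)/k-.5
def fit(obs,x0):
    def tf(q,p): 
        c,s=np.cos(q[2]),np.sin(q[2]); return np.array([q[0]+c*p[0]-s*p[1],q[1]+s*p[0]+c*p[1],p[2]])
    f=lambda q:np.concatenate([proj(d,tf(q,p))-u for d,p,u in obs])
    r=least_squares(f,x0,loss='soft_l1'); print(r.x,np.degrees(r.x[2])); print(r.fun.reshape(-1,2)); return r.x
to,so=(315,165),(290,105)
A=[(T,(55,72,56),px(to,6,(65,207))),(T,(-55,72,56),px(to,6,(82,467))),(T,(55,-75,56),px(to,6,(418,187))),(T,(-55,-75,56),px(to,6,(437,435))),(T,(0,50,46),px(to,6,(126,336))),
(S,(55,72,56),px(so,4,(117,390))),(S,(-55,72,56),px(so,4,(302,413))),(S,(55,-75,56),px(so,4,(175,263))),(S,(-55,-75,56),px(so,4,(330,280))),(S,(55,72,0),px(so,4,(120,460))),(S,(-55,72,0),px(so,4,(293,487)))]
print("alarm both");a=fit(A,[450,-100,0]); print("top only"); fit([o for o in A if o[0] is T],[450,-100,0]); print("side");fit([o for o in A if o[0] is S],[450,-100,0])
co,cs=(205,175),(260,250)
C=[(T,(50,40,6),px(co,10,(112,190))),(T,(50,-40,6),px(co,10,(412,142))),(T,(-50,-40,6),px(co,10,(471,514))),(T,(-50,40,6),px(co,10,(173,566))),
(S,(50,40,6),px(cs,8,(40,440))),(S,(-50,40,6),px(cs,8,(447,487))),(S,(-50,-40,6),px(cs,8,(493,228))),(S,(50,-40,6),px(cs,8,(112,190)))]
print("cradle");c=fit(C,[450,100,0])
print("nub side",proj(S,[c[0]-30*np.sin(c[2]),c[1]+30*np.cos(c[2]),32.5]),"seen",px(cs,8,(245,352)))
# cell silhouette in top at z about 32.5 : end rims
for nm,p in(("nub end up",(145,303)),("nub end low",(175,425)),("flat up",(368,266)),("flat low",(388,386))):
    print(nm,atz(T,*px(co,10,p),32.5))
E
python3 fit.py
```

```text
alarm both
[510.44 -93.01   0.06] 3.392730219348209
[[-0.02  0.83]
 [ 0.31  1.36]
 [-0.5   0.04]
 [ 0.05  2.53]
 [ 0.04  0.74]
 [-0.27 -1.06]
 [-0.9  -0.41]
 [-2.15 -0.27]
 [-0.03  0.6 ]
 [-1.09 -0.17]
 [-0.24 -0.35]]
top only
[512.88 -93.11   0.06] 3.2040283105863776
[[ 0.07 -0.24]
 [ 0.26  0.29]
 [-0.41 -0.83]
 [-0.    1.65]
 [ 0.06 -0.29]]
side
[508.45 -92.33   0.06] 3.2846585770958323
[[ 0.4  -0.8 ]
 [-0.18 -0.08]
 [-1.44 -0.05]
 [ 0.72  0.87]
 [-0.44  0.1 ]
 [ 0.45 -0.01]]
cradle
[541.28 222.73   6.44] 369.1485410456333
[[-0.13  0.73]
 [-0.11  0.38]
 [-0.1   0.65]
 [-0.57  0.67]
 [-0.61 -1.19]
 [-0.04 -1.52]
 [-0.43  0.11]
 [-0.38  0.11]]
nub side [289.96 292.71] seen [290.19 293.56]
nub end up [553.86 254.86  32.5 ]
nub end low [522.43 246.84  32.5 ]
flat up [562.74 197.64  32.5 ]
flat low [531.81 192.34  32.5 ]
```

```bash
cat >> h.py <<'E'
from scipy.spatial.transform import Rotation as Ro
def Rdown(yaw):
    x=np.array([np.cos(yaw),np.sin(yaw),0]);z=np.array([0,0,-1.]);return np.c_[x,np.cross(z,x),z]
def go(p,yaw,cmd=None,Rt=None):
    """shift/turn in tool axes from current (cmd=(pos,R) or measured)"""
    s=state(); P,R=(np.array(s["tool_pos"]),np.array(s["ee_rot"])) if cmd is None else cmd
    Rt=Rdown(yaw) if Rt is None else Rt
    print("shift",R.T@(np.array(p)-P),"turn",Ro.from_matrix(R.T@Rt).as_rotvec().round(4))
E
python3 - <<'E'
from h import *
import workcell
print([n for n in dir(workcell) if n[0]!='_'])
try: print(pinch_z)
except Exception as e: print(e)
go((400,0,320),-0.5); go((541,222,170),0.16)
E
```

```text
['IKError', 'get_image', 'hand_in', 'pinch_z', 'state']
-18.700000000000003
shift [-428.44 -372.18 -111.03] turn [-0.   0.  -0.7]
shift [-583.32 -584.65   39.09] turn [-0.    0.   -1.36]
```

Emit:
step_arm([
  {"x":-60,"y":-50,"z":-80},
  {"x":-120,"y":-100,"z":-111,"az":-0.1},
  {"x":-428,"y":-372,"z":-111,"az":-0.7},
  {"x":-428,"y":-372,"z":-111,"az":-0.7},
  {"x":-428,"y":-372,"z":-111,"az":-0.7},
  {"x":-428,"y":-372,"z":-111,"az":-0.7},
  {"x":-428,"y":-372,"z":-111,"az":-0.7},
  {"x":-428,"y":-372,"z":-111,"az":-0.7},
  {"x":-428,"y":-372,"z":-111,"az":-0.7},
  {"x":-583,"y":-585,"z":0,"az":-1.36},
  {"x":-583,"y":-585,"z":20,"az":-1.36},
  {"x":-583,"y":-585,"z":39,"az":-1.36},
], hand=1, grip_force=60)

```text
invalid input
```

Run:
```python
from h import *
s=state();print(s["time_s"],s["tool_pos"],s["ee_rot"],s["joint_positions"])
go((541,222,130),0.16)
```

```text
0.3 [ 210.49 -534.89  208.67] [[ 0.37 -0.93 -0.  ]
 [-0.93 -0.37  0.  ]
 [-0.   -0.   -1.  ]] [-1.4   0.18  1.61 -0.    1.35 -0.21]
shift [-583.29 -584.65   79.09] turn [-0.    0.   -1.36]
```

Emit:
step_arm([
  {"x":-60,"y":-50,"z":-80,"ax":0,"ay":0,"az":0},
  {"x":-120,"y":-100,"z":-111,"ax":0,"ay":0,"az":-0.1},
  {"x":-428,"y":-372,"z":-111,"ax":0,"ay":0,"az":-0.7},
  {"x":-428,"y":-372,"z":-111,"ax":0,"ay":0,"az":-0.7},
  {"x":-428,"y":-372,"z":-111,"ax":0,"ay":0,"az":-0.7},
  {"x":-428,"y":-372,"z":-111,"ax":0,"ay":0,"az":-0.7},
  {"x":-428,"y":-372,"z":-111,"ax":0,"ay":0,"az":-0.7},
  {"x":-428,"y":-372,"z":-111,"ax":0,"ay":0,"az":-0.7},
  {"x":-428,"y":-372,"z":-111,"ax":0,"ay":0,"az":-0.7},
  {"x":-583,"y":-585,"z":0,"ax":0,"ay":0,"az":-1.36},
  {"x":-583,"y":-585,"z":20,"ax":0,"ay":0,"az":-1.36},
  {"x":-583,"y":-585,"z":39,"ax":0,"ay":0,"az":-1.36},
], hand=1, grip_force=60)

```text
time_s: 1.5
tool_pos: [420.8, -5.0, 263.5]
ee_rot: [[0.999, -0.039, 0.003], [-0.039, -0.999, -0.001], [0.003, 0.001, -1.0]]
contact_force: [1.1, -0.2, 0.9]
opening: 85.8
```

Run:
```python
from h import *
s=state();print(s["time_s"],s["tool_pos"],s["ee_rot"],s["joint_positions"])
go((541,222,130),0.16)
```

```text
1.5 [420.77  -4.99 263.5 ] [[ 1.   -0.04  0.  ]
 [-0.04 -1.   -0.  ]
 [ 0.    0.   -1.  ]] [-0.3  -0.23  1.9  -0.    1.47 -0.26]
shift [ 110.8  -231.67  133.62] turn [ 0.  -0.  -0.2]
```

Emit:
step_arm([
  {"x":105,"y":-230,"z":90,"ax":0,"ay":0,"az":-0.2},
  {"x":111,"y":-232,"z":134,"ax":0,"ay":0,"az":-0.2},
  {"x":111,"y":-232,"z":134,"ax":0,"ay":0,"az":-0.2},
  {"x":111,"y":-232,"z":134,"ax":0,"ay":0,"az":-0.2},
  {"x":111,"y":-232,"z":134,"ax":0,"ay":0,"az":-0.2},
  {"x":111,"y":-232,"z":134,"ax":0,"ay":0,"az":-0.2},
  {"x":111,"y":-232,"z":134,"ax":0,"ay":0,"az":-0.2},
  {"x":111,"y":-232,"z":134,"ax":0,"ay":0,"az":-0.2},
])

```text
time_s: 2.3
tool_pos: [540.6, 220.0, 127.9]
ee_rot: [[0.988, 0.155, -0.002], [0.155, -0.988, -0.001], [-0.002, 0.0, -1.0]]
contact_force: [-0.1, -0.4, -0.2]
opening: 85.2
```

Run:
```python
from h import *
s=state();print(s["time_s"],s["tool_pos"],s["ee_rot"])
T=crop("top",(180,130,320,250),"t1");S=crop("side",(220,170,370,310),"s1")
p=np.array(s["tool_pos"]);R=np.array(s["ee_rot"])
for x in(-42.5,0,42.5):
    print(x,proj(T,p+R@[x,0,-13]),proj(S,p+R@[x,0,-13]))
```

```text
2.3 [540.63 219.99 127.94] [[ 0.99  0.16 -0.  ]
 [ 0.16 -0.99 -0.  ]
 [-0.    0.   -1.  ]]
t1 scale 5 origin 180 130
s1 scale 4 origin 220 170
-42.5 [226.16 224.25] [315.   240.18]
0 [223.5  206.23] [291.67 238.06]
42.5 [220.86 188.34] [268.63 235.97]
```

View pics/t1.png

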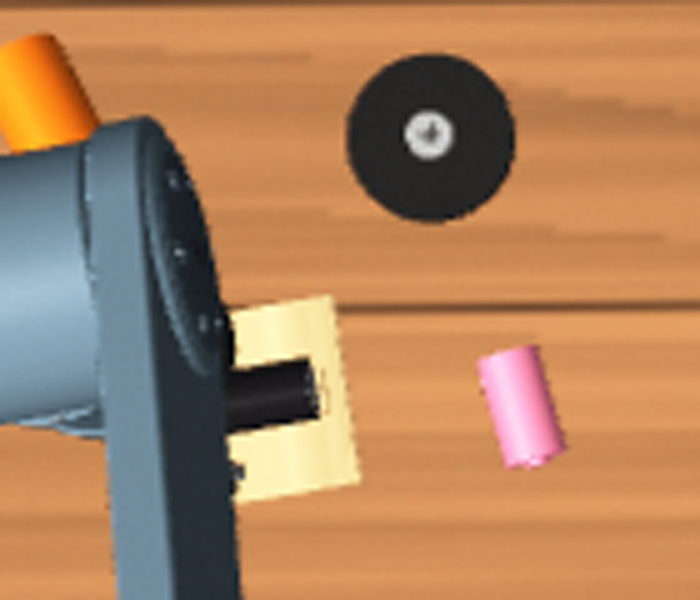

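View pics/s1.png

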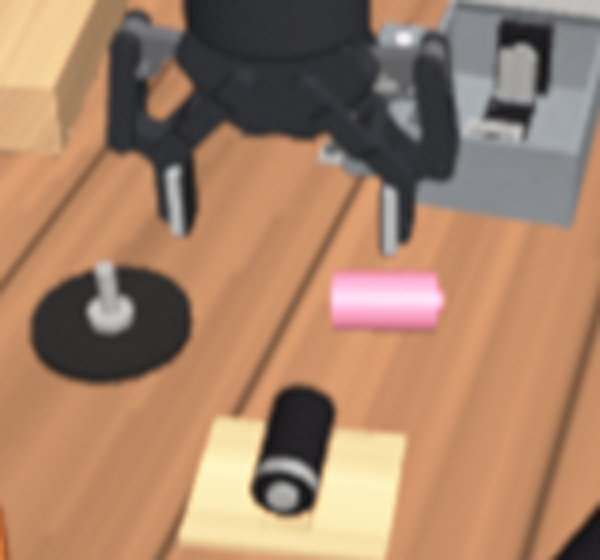

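```bash
cat > fit2.py <<'E'
import io,contextlib
with contextlib.redirect_stdout(io.StringIO()):
    exec(open("fit.py").read())
print("side cradle");cS=fit([o for o in C if o[0] is S],[541,222,0.16]);print("top cradle");cT=fit([o for o in C if o[0] is T],[541,222,0.16])
print(px(cs,8,(245,352)),proj(S,[cS[0]-30*np.sin(cS[2]),cS[1]+30*np.cos(cS[2]),32.5]))
E
python3 fit2.py
python3 - <<'E'
from h import *
s=state();S=grab("side");p=np.array(s["tool_pos"]);R=np.array(s["ee_rot"]);print(p)
im=S["img"][:,:,::-1].copy()
x0,y0=240,160
b=cv2.resize(im[y0:y0+100,x0:x0+100],None,fx=6,fy=6,interpolation=cv2.INTER_CUBIC)
for x in(-42.5,42.5):
  for z in (0,-13,-30):
    for y in(-11,11):
      u=(proj(S,p+R@[x,y,z])-[x0,y0])*6; cv2.circle(b,tuple(int(i) for i in u),3,(0,0,255) if z==0 else (0,255,0) if z==-13 else (255,0,0),1)
cv2.imwrite("pics/s1o.png",b)
E
```

```text
side cradle
[540.   224.18   0.16] 9.003848366116644
[[-0.33 -0.52]
 [ 0.32 -0.73]
 [ 0.01  0.79]
 [-0.    0.69]]
top cradle
[542.88 222.14   0.16] 9.24529930555709
[[ 0.07  0.16]
 [ 0.08 -0.24]
 [ 0.15  0.  ]
 [-0.3   0.07]]
[290.19 293.56] [290.3  293.42]
[541.89 218.76 130.49]
```

View pics/s1o.png

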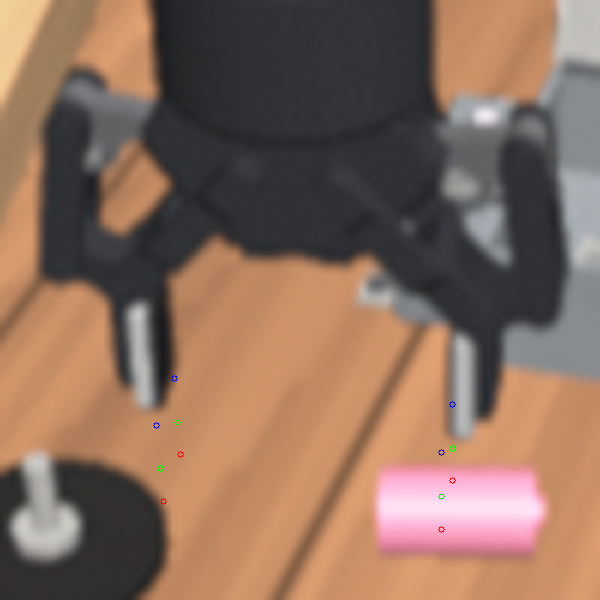

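Emit:
step_arm([
  {"x":0,"y":-4,"z":45,"ax":0,"ay":0,"az":0},
  {"x":0,"y":-4,"z":80,"ax":0,"ay":0,"az":0},
  {"x":0,"y":-4,"z":100,"ax":0,"ay":0,"az":0},
  {"x":0,"y":-4,"z":110,"ax":0,"ay":0,"az":0},
  {"x":0,"y":-4,"z":114,"ax":0,"ay":0,"az":0},
  {"x":0,"y":-4,"z":114,"ax":0,"ay":0,"az":0},
  {"x":0,"y":-4,"z":114,"ax":0,"ay":0,"az":0},
])

```text
time_s: 3.25
tool_pos: [542.1, 223.7, 16.7]
ee_rot: [[0.988, 0.153, 0.003], [0.153, -0.988, 0.001], [0.003, -0.0, -1.0]]
contact_force: [0.2, 0.2, 0.2]
opening: 85.4
```

Run:
```python
from h import *
for i in range(3):
    s=state();print(s["time_s"],s["tool_pos"],s["contact_force"])
    S=crop("side",(240,210,340,310),"s2")
```

```text
3.25 [542.07 223.73  16.65] [0.24 0.25 0.16]
s2 scale 6 origin 240 210
3.3 [542.06 223.81  16.68] [ 0.36 -0.35  0.74]
s2 scale 6 origin 240 210
3.35 [541.91 223.83  16.51] [-0.17 -0.25 -0.3 ]
s2 scale 6 origin 240 210
```

View pics/s2.png

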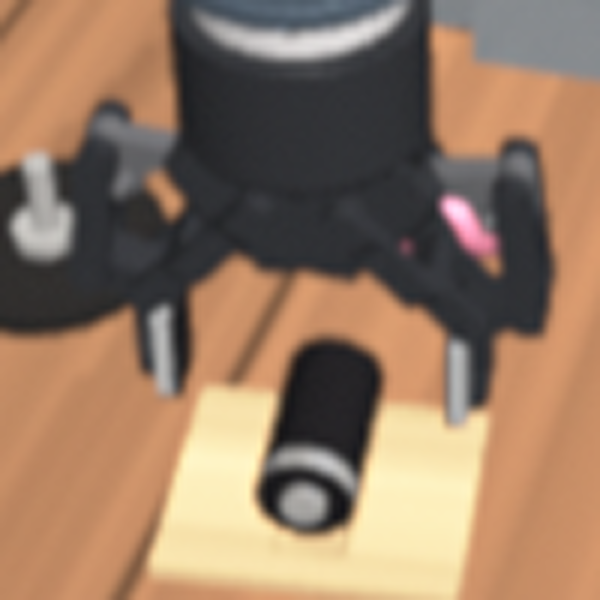

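Run:
```python
from h import *
S=grab("side");T=grab("top");s=state();p=np.array(s["tool_pos"]);R=np.array(s["ee_rot"]);print(p)
for y in(0,-11):
  for z in(0,-13,-20,-26,-32): print(y,z,[(proj(S,p+R@[x,y,z])-[240,210])*6 for x in(-42.5,0,42.5)])
print("cell c",(proj(S,[540,224.2,32.5])-[240,210])*6,(proj(S,[541,223,32.5])-[240,210])*6)
```

```text
[541.3  223.78  15.83]
0 0 [array([445.39, 477.76]), array([317.73, 463.96]), array([191.5 , 450.32])]
0 -13 [array([445.33, 450.27]), array([316.44, 436.5 ]), array([189.03, 422.88])]
0 -20 [array([445.29, 435.25]), array([315.74, 421.49]), array([187.67, 407.89])]
0 -26 [array([445.26, 422.25]), array([315.14, 408.51]), array([186.5 , 394.92])]
0 -32 [array([445.23, 409.14]), array([314.52, 395.4 ]), array([185.32, 381.83])]
-11 0 [array([440.43, 503.32]), array([311.36, 489.22]), array([183.77, 475.28])]
-11 -13 [array([440.32, 475.77]), array([310.01, 461.69]), array([181.19, 447.77])]
-11 -20 [array([440.26, 460.71]), array([309.26, 446.64]), array([179.78, 432.74])]
-11 -26 [array([440.21, 447.67]), array([308.62, 433.62]), array([178.56, 419.73])]
-11 -32 [array([440.15, 434.52]), array([307.97, 420.48]), array([177.33, 406.61])]
cell c [319.35 430.42] [317.7  427.14]
```

Emit:
step_arm([
  {"x":0,"y":0,"z":3,"ax":0,"ay":0,"az":0},
  {"x":0,"y":0,"z":6,"ax":0,"ay":0,"az":0},
  {"x":0,"y":0,"z":6,"ax":0,"ay":0,"az":0},
  {"x":0,"y":0,"z":6,"ax":0,"ay":0,"az":0},
  {"x":0,"y":0,"z":6,"ax":0,"ay":0,"az":0},
  {"x":0,"y":0,"z":6,"ax":0,"ay":0,"az":0},
], hand=0.55)

```text
time_s: 4.1
tool_pos: [540.8, 223.7, 9.1]
ee_rot: [[0.988, 0.153, 0.0], [0.153, -0.988, 0.0], [0.0, -0.0, -1.0]]
contact_force: [0.3, 0.1, -0.3]
opening: 46.8
```

Run:
```python
from h import *
S=crop("side",(240,210,340,310),"s3");s=state();p=np.array(s["tool_pos"]);R=np.array(s["ee_rot"]);print(p,s["opening"],s["contact_force"])
for z in(0,-6,-13,-20,-26): print(z,[(proj(S,p+R@[x,0,z])-[240,210])*6 for x in(-23,0,23)])
```

```text
s3 scale 6 origin 240 210
[540.82 223.64   9.1 ] 46.91051893058799 [ 0.34 -0.34  0.09]
0 [array([388.5, 485.4]), array([319.92, 477.99]), array([251.77, 470.64])]
-6 [array([388.2, 472.9]), array([319.32, 465.5 ]), array([250.87, 458.15])]
-13 [array([387.84, 458.18]), array([318.62, 450.79]), array([249.82, 443.45])]
-20 [array([387.49, 443.31]), array([317.91, 435.93]), array([248.76, 428.6 ])]
-26 [array([387.18, 430.45]), array([317.29, 423.07]), array([247.84, 415.75])]
```

View pics/s3.png

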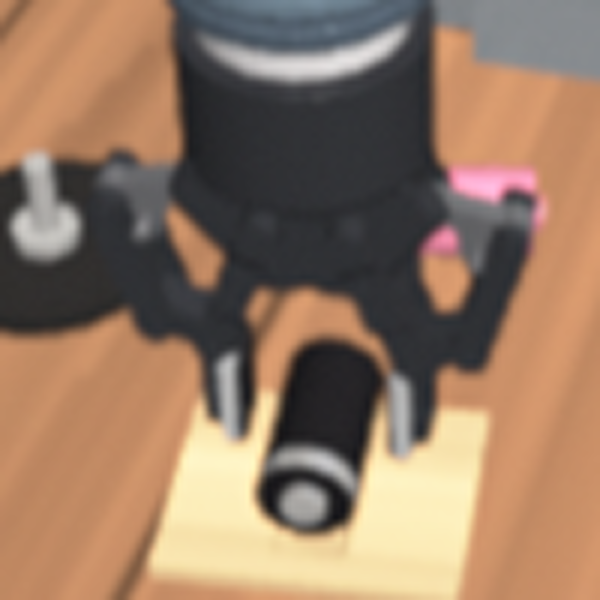

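Emit:
step_arm([
  {"x":0,"y":0,"z":0,"ax":0,"ay":0,"az":0},
  {"x":0,"y":0,"z":0,"ax":0,"ay":0,"az":0},
  {"x":0,"y":0,"z":0,"ax":0,"ay":0,"az":0},
  {"x":0,"y":0,"z":0,"ax":0,"ay":0,"az":0},
  {"x":0,"y":0,"z":0,"ax":0,"ay":0,"az":0},
  {"x":0,"y":0,"z":0,"ax":0,"ay":0,"az":0},
], hand=0, grip_force=60)

```text
time_s: 4.75
tool_pos: [541.0, 223.7, 9.6]
ee_rot: [[0.988, 0.153, 0.001], [0.153, -0.988, 0.0], [0.001, -0.0, -1.0]]
contact_force: [-0.9, 0.2, 5.7]
opening: 29.9
```

Run:
```python
from h import *
S=crop("side",(240,210,340,310),"s4");s=state();p=np.array(s["tool_pos"]);R=np.array(s["ee_rot"]);print(p,s["opening"],s["contact_force"])
```

```text
s4 scale 6 origin 240 210
[541.06 223.71   9.59] 29.66589586602644 [-1.14 -0.48  5.73]
```

View pics/s4.png

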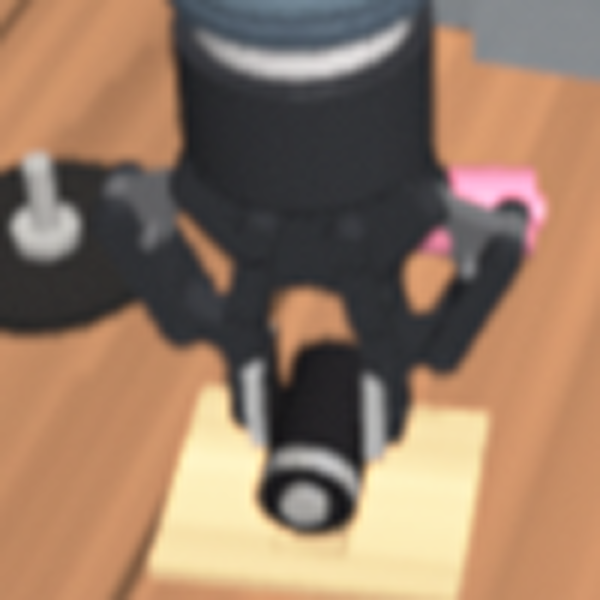

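Emit:
step_arm([
  {"x":0,"y":0,"z":0,"ax":0,"ay":0,"az":0},
  {"x":0,"y":0,"z":0,"ax":0,"ay":0,"az":0},
  {"x":0,"y":0,"z":1.5,"ax":0,"ay":0,"az":0},
  {"x":0,"y":0,"z":3,"ax":0,"ay":0,"az":0},
  {"x":0,"y":0,"z":3,"ax":0,"ay":0,"az":0},
], hand=0.55)

```text
time_s: 5.3
tool_pos: [540.3, 223.5, 5.5]
ee_rot: [[0.988, 0.153, -0.001], [0.153, -0.988, -0.0], [-0.001, 0.0, -1.0]]
contact_force: [-0.1, -0.3, -0.2]
opening: 47.2
```

Emit:
step_arm([
  {"x":0,"y":0,"z":0,"ax":0,"ay":0,"az":0},
  {"x":0,"y":0,"z":0,"ax":0,"ay":0,"az":0},
  {"x":0,"y":0,"z":0,"ax":0,"ay":0,"az":0},
  {"x":0,"y":0,"z":0,"ax":0,"ay":0,"az":0},
  {"x":0,"y":0,"z":0,"ax":0,"ay":0,"az":0},
], hand=0, grip_force=30)

```text
time_s: 5.8
tool_pos: [540.8, 223.6, 6.1]
ee_rot: [[0.988, 0.153, 0.0], [0.153, -0.988, 0.0], [0.0, -0.0, -1.0]]
contact_force: [-0.5, -0.7, -1.1]
opening: 31.6
```

Emit:
step_arm([
  {"x":0,"y":0,"z":0,"ax":0,"ay":0,"az":0},
  {"x":0,"y":0,"z":0,"ax":0,"ay":0,"az":0},
  {"x":0,"y":0,"z":0,"ax":0,"ay":0,"az":0},
], hand=0, grip_force=60)

```text
time_s: 6.1
tool_pos: [541.0, 223.6, 6.2]
ee_rot: [[0.988, 0.153, 0.0], [0.153, -0.988, 0.0], [0.0, -0.0, -1.0]]
contact_force: [1.5, -0.3, 1.6]
opening: 30.7
```

Run:
```python
from h import *
S=crop("side",(240,210,340,310),"s5");s=state();p=np.array(s["tool_pos"]);R=np.array(s["ee_rot"]);print(p,s["opening"],s["contact_force"])
```

```text
s5 scale 6 origin 240 210
[541.   223.66   6.22] 30.685578979349412 [-0.28  0.58  1.67]
```

View pics/s5.png

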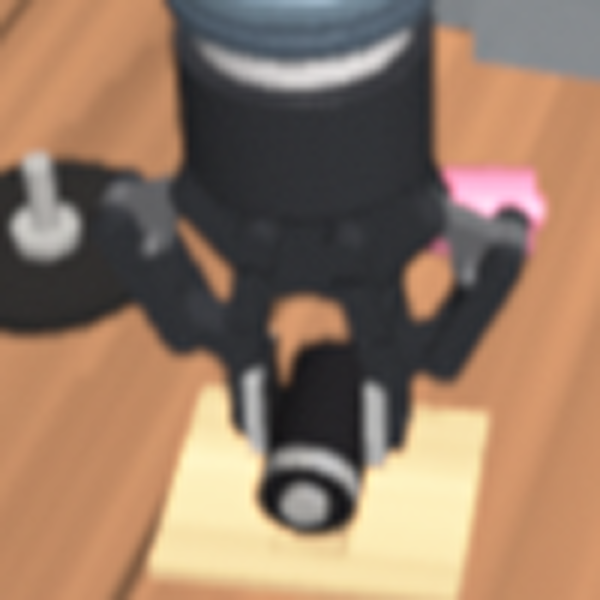

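Emit:
step_arm([
  {"x":0,"y":0,"z":0,"ax":0,"ay":0,"az":0},
  {"x":0,"y":0,"z":0,"ax":0,"ay":0,"az":0},
  {"x":0,"y":0,"z":1.5,"ax":0,"ay":0,"az":0},
  {"x":0,"y":0,"z":3,"ax":0,"ay":0,"az":0},
  {"x":0,"y":0,"z":3,"ax":0,"ay":0,"az":0},
], hand=0.55)

```text
time_s: 6.65
tool_pos: [540.3, 223.5, 2.6]
ee_rot: [[0.988, 0.153, -0.001], [0.153, -0.988, -0.0], [-0.001, 0.0, -1.0]]
contact_force: [1.0, 0.1, -0.5]
opening: 46.7
```

Emit:
step_arm([
  {"x":0,"y":0,"z":1.5,"ax":0,"ay":0,"az":0},
  {"x":0,"y":0,"z":3,"ax":0,"ay":0,"az":0},
  {"x":0,"y":0,"z":3,"ax":0,"ay":0,"az":0},
])

```text
time_s: 6.95
tool_pos: [540.5, 223.6, -0.3]
ee_rot: [[0.988, 0.153, -0.0], [0.153, -0.988, -0.0], [-0.001, 0.0, -1.0]]
contact_force: [1.1, -0.1, 0.1]
opening: 46.9
```

Emit:
step_arm([
  {"x":0,"y":0,"z":0,"ax":0,"ay":0,"az":0},
  {"x":0,"y":0,"z":0,"ax":0,"ay":0,"az":0},
  {"x":0,"y":0,"z":0,"ax":0,"ay":0,"az":0},
  {"x":0,"y":0,"z":0,"ax":0,"ay":0,"az":0},
  {"x":0,"y":0,"z":0,"ax":0,"ay":0,"az":0},
], hand=0, grip_force=60)

```text
time_s: 7.45
tool_pos: [541.0, 223.7, 0.3]
ee_rot: [[0.988, 0.153, 0.001], [0.153, -0.988, 0.0], [0.001, -0.0, -1.0]]
contact_force: [0.0, -0.6, 3.1]
opening: 30.8
```

Run:
```python
from h import *
S=crop("side",(240,210,340,310),"s6");s=state();p=np.array(s["tool_pos"]);R=np.array(s["ee_rot"]);print(p,s["opening"],s["contact_force"])
```

```text
s6 scale 6 origin 240 210
[541.01 223.68   0.32] 31.365182134611757 [ 0.46 -0.4   3.73]
```

View pics/s6.png

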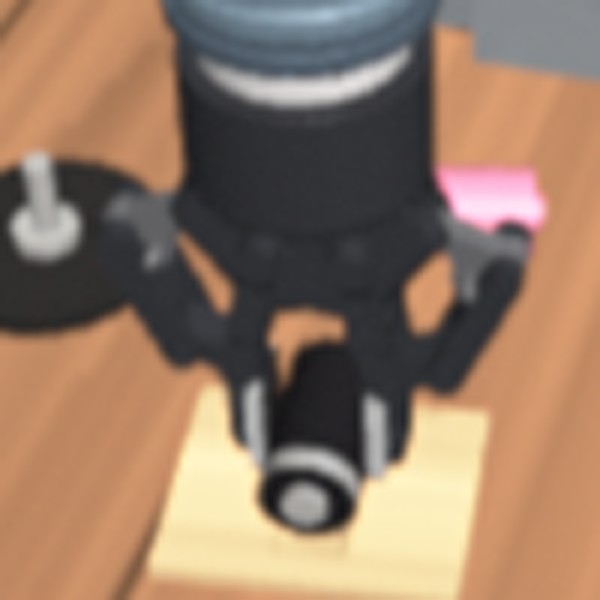

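Emit:
step_arm([
  {"x":0,"y":0,"z":-5,"ax":0,"ay":0,"az":0},
  {"x":0,"y":0,"z":-20,"ax":0,"ay":0,"az":0},
  {"x":0,"y":0,"z":-50,"ax":0,"ay":0,"az":0},
  {"x":0,"y":0,"z":-90,"ax":0,"ay":0,"az":0},
  {"x":0,"y":0,"z":-110,"ax":0,"ay":0,"az":0},
  {"x":0,"y":0,"z":-120,"ax":0,"ay":0,"az":0},
  {"x":0,"y":0,"z":-120,"ax":0,"ay":0,"az":0},
  {"x":0,"y":0,"z":-120,"ax":0,"ay":0,"az":0},
])

```text
time_s: 8.3
tool_pos: [539.9, 223.4, 119.1]
ee_rot: [[0.988, 0.153, -0.002], [0.153, -0.988, -0.0], [-0.002, 0.0, -1.0]]
contact_force: [0.2, -0.6, -1.7]
opening: 31.1
```

Run:
```python
from h import *
S=crop("side",(230,160,350,280),"s7");s=state();p=np.array(s["tool_pos"]);R=np.array(s["ee_rot"]);print(p,s["opening"],s["contact_force"])
c=p+[0,0,32.2]; print((proj(S,c+R@[0,-30,0])-[230,160])*5)
go((510,-93+9,160),.059)
```

```text
s7 scale 5 origin 230 160
[539.48 223.36 118.44] 30.93993647634805 [ 0.09  0.81 -2.63]
[290.63 432.27]
shift [-76.39 299.2  -41.31] turn [0.  0.  0.1]
```

View pics/s7.png

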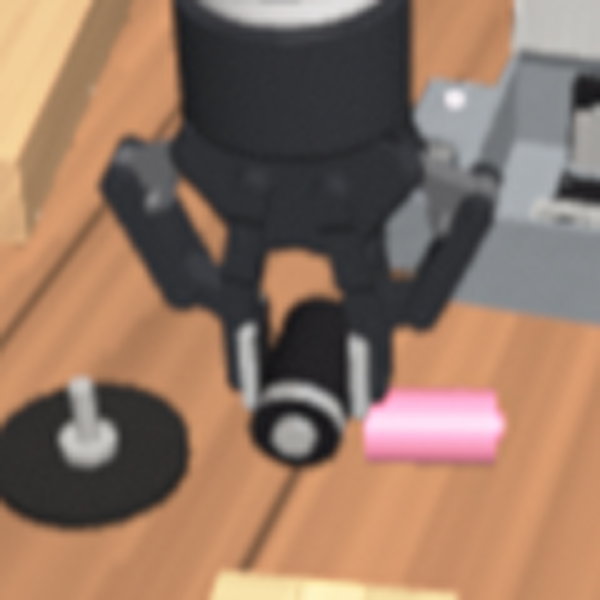

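Run:
```python
from h import *
s=state();print(s['tool_pos'])
go((510,-90.4,100),.057)
```

```text
[539.48 223.36 118.44]
shift [-77.19 305.52  18.69] turn [0.  0.  0.1]
```

Emit:
step_arm([
  {"x":-12,"y":40,"z":0,"ax":0,"ay":0,"az":0},
  {"x":-24,"y":85,"z":0,"ax":0,"ay":0,"az":0.05},
  {"x":-36,"y":130,"z":0,"ax":0,"ay":0,"az":0.1},
  {"x":-48,"y":175,"z":0,"ax":0,"ay":0,"az":0.1},
  {"x":-60,"y":220,"z":0,"ax":0,"ay":0,"az":0.1},
  {"x":-70,"y":265,"z":0,"ax":0,"ay":0,"az":0.1},
  {"x":-77,"y":295,"z":10,"ax":0,"ay":0,"az":0.1},
  {"x":-77,"y":305.5,"z":18,"ax":0,"ay":0,"az":0.1},
  {"x":-77,"y":305.5,"z":19,"ax":0,"ay":0,"az":0.1},
  {"x":-77,"y":305.5,"z":19,"ax":0,"ay":0,"az":0.1},
  {"x":-77,"y":305.5,"z":19,"ax":0,"ay":0,"az":0.1},
])

```text
time_s: 9.45
tool_pos: [511.4, -88.5, 100.7]
ee_rot: [[0.998, 0.056, -0.001], [0.056, -0.998, 0.001], [-0.001, -0.001, -1.0]]
contact_force: [0.8, 0.2, -0.7]
opening: 30.9
```

```bash
cat > look.py <<'E'
import sys
from h import *
tag=sys.argv[1];box=tuple(map(int,sys.argv[2:6]))
S=crop("side",box,tag);s=state();p=np.array(s["tool_pos"]);R=np.array(s["ee_rot"]);print(s["time_s"],p,s["opening"],s["contact_force"])
print("yaw",np.arctan2(R[1,0],R[0,0]))
k=int(min(800/(box[2]-box[0]),600/(box[3]-box[1])))
c=p+[0,0,32.3]; print("nub pred",(proj(S,c+R@[0,-30,0])-box[:2])*k)
A0=np.array([510,-92.4,0]);th=.057
def al(q): return A0+[np.cos(th)*q[0]-np.sin(th)*q[1],np.sin(th)*q[0]+np.cos(th)*q[1],q[2]]
for n,q in (("wall top",(0,20,31)),("wallL",(15,20,31)),("wallR",(-15,20,31)),("keeper mid",(0,50,46)),("rimL",(55,72,56)),("rimR",(-55,72,56))): print(n,(proj(S,al(q))-box[:2])*k)
d=p-A0; print("alarm-frame cell", d[0]*np.cos(th)+d[1]*np.sin(th), -d[0]*np.sin(th)+d[1]*np.cos(th), d[2]+32.3)
E
python3 look.py s8 280 110 400 230
```

```text
s8 scale 5 origin 280 110
9.5 [511.64 -88.62 101.04] 31.381388945271585 [-0.46  0.54 -1.12]
yaw 0.055927526491567674
nub pred [323.56 290.57]
wall top [323.88 453.04]
wallL [294.51 448.93]
wallR [353.4  457.17]
keeper mid [313.94 462.75]
rimL [193.29 455.99]
rimR [421.43 488.35]
alarm-frame cell 1.8576385801030888 3.679822455699591 133.33627908480304
```

View pics/s8.png

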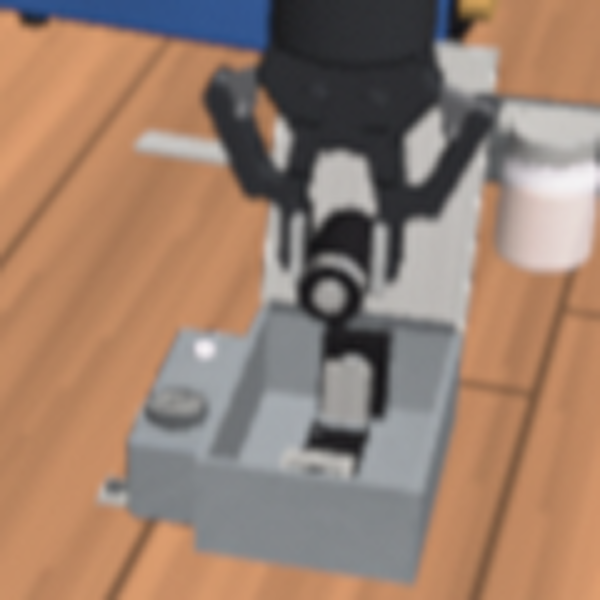

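Emit:
step_arm([
  {"x":-1,"y":2,"z":25,"ax":0,"ay":0,"az":0},
  {"x":-1,"y":2,"z":50,"ax":0,"ay":0,"az":0},
  {"x":-1,"y":2,"z":64,"ax":0,"ay":0,"az":0},
  {"x":-1,"y":2,"z":68,"ax":0,"ay":0,"az":0},
  {"x":-1,"y":2,"z":68,"ax":0,"ay":0,"az":0},
  {"x":-1,"y":2,"z":68,"ax":0,"ay":0,"az":0},
])

```text
time_s: 10.1
tool_pos: [511.5, -92.2, 34.1]
ee_rot: [[0.999, 0.054, 0.002], [0.054, -0.999, -0.001], [0.002, 0.001, -1.0]]
contact_force: [-0.5, -0.2, -1.5]
opening: 30.8
```

```bash
python3 look.py s9 300 130 380 210
```

```text
s9 scale 7 origin 300 130
10.15 [511.65 -92.38  34.2 ] 31.057492342681478 [ 1.18  0.23 -1.03]
yaw 0.054281932752861355
nub pred [307.55 426.74]
wall top [313.43 494.25]
wallL [272.32 488.5 ]
wallR [354.76 500.03]
keeper mid [299.51 507.85]
rimL [130.6  498.38]
rimR [450.   543.69]
alarm-frame cell 1.6450634901563763 -0.06979066083799734 66.49945259906212
```

View pics/s9.png

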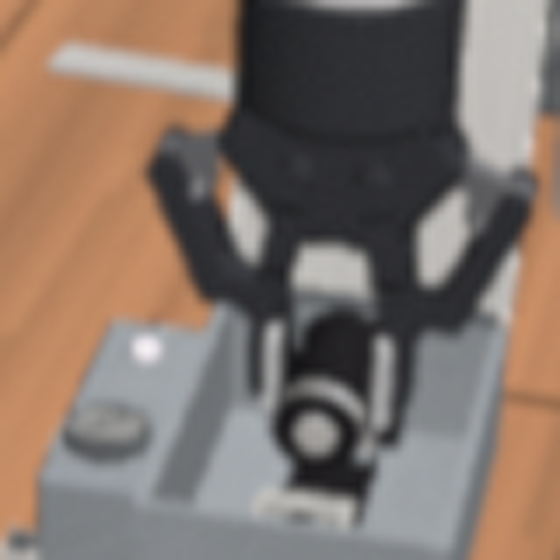

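Emit:
step_arm([
  {"x":0,"y":-1.5,"z":4,"ax":0,"ay":0,"az":0},
  {"x":0,"y":-1.5,"z":9,"ax":0,"ay":0,"az":0},
  {"x":0,"y":-1.5,"z":13,"ax":0,"ay":0,"az":0},
  {"x":0,"y":-1.5,"z":15,"ax":0,"ay":0,"az":0},
  {"x":0,"y":-1.5,"z":15,"ax":0,"ay":0,"az":0},
  {"x":0,"y":-1.5,"z":15,"ax":0,"ay":0,"az":0},
])

```text
time_s: 10.75
tool_pos: [510.5, -90.6, 17.9]
ee_rot: [[0.999, 0.054, -0.0], [0.054, -0.999, 0.0], [-0.0, -0.0, -1.0]]
contact_force: [0.2, 0.2, -0.9]
opening: 31.1
```

```bash
python3 look.py s10 300 130 380 210
```

```text
s10 scale 7 origin 300 130
10.8 [510.61 -90.69  18.06] 31.151811768781897 [ 0.97  1.31 -1.58]
yaw 0.05395585124288214
nub pred [307.42 467.81]
wall top [313.43 494.25]
wallL [272.32 488.5 ]
wallR [354.76 500.03]
keeper mid [299.51 507.85]
rimL [130.6  498.38]
rimR [450.   543.69]
alarm-frame cell 0.7077316444801465 1.67224702862121 50.35829544433734
```

View pics/s10.png

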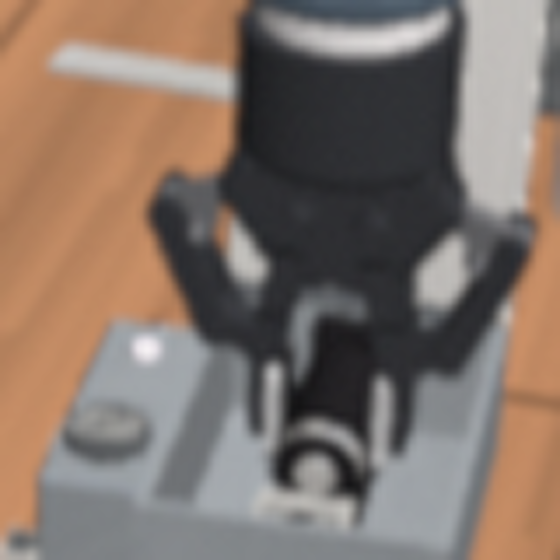

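Emit:
step_arm([
  {"x":0,"y":2,"z":-1,"ax":0,"ay":0,"az":0},
  {"x":0,"y":5,"z":-1,"ax":0,"ay":0,"az":0},
  {"x":0,"y":8,"z":-1,"ax":0,"ay":0,"az":0},
  {"x":0,"y":10,"z":-1,"ax":0,"ay":0,"az":0},
  {"x":0,"y":10,"z":-1,"ax":0,"ay":0,"az":0},
])

```text
time_s: 11.3
tool_pos: [511.2, -100.7, 19.1]
ee_rot: [[0.999, 0.053, 0.0], [0.053, -0.999, 0.0], [0.0, -0.0, -1.0]]
contact_force: [0.6, 1.6, -1.0]
opening: 31.1
```

Emit:
step_arm([
  {"x":0,"y":2,"z":0,"ax":0,"ay":0,"az":0},
  {"x":0,"y":4,"z":0,"ax":0,"ay":0,"az":0},
  {"x":0,"y":5.5,"z":0,"ax":0,"ay":0,"az":0},
  {"x":0,"y":5.5,"z":0,"ax":0,"ay":0,"az":0},
  {"x":0,"y":5.5,"z":0,"ax":0,"ay":0,"az":0},
])

```text
time_s: 11.8
tool_pos: [511.3, -106.0, 19.0]
ee_rot: [[0.999, 0.054, -0.0], [0.054, -0.999, 0.0], [-0.0, -0.0, -1.0]]
contact_force: [1.0, 3.2, 0.2]
opening: 30.8
```

```bash
python3 look.py s11 300 130 380 210
python3 - <<'E'
from h import *
F=[]
for i in range(4): F.append(state()["contact_force"]); grab("side")
print(np.mean(F,0))
E
```

```text
s11 scale 7 origin 300 130
11.85 [ 511.3  -105.93   18.97] 31.11961029645281 [ 0.48  2.79 -0.97]
yaw 0.05404376192616156
nub pred [315.88 441.83]
wall top [313.43 494.25]
wallL [272.32 488.5 ]
wallR [354.76 500.03]
keeper mid [299.51 507.85]
rimL [130.6  498.38]
rimR [450.   543.69]
alarm-frame cell 0.5279518534724122 -13.581190391553084 51.27289524418295
[ 0.5   3.27 -0.79]
```

View pics/s11.png

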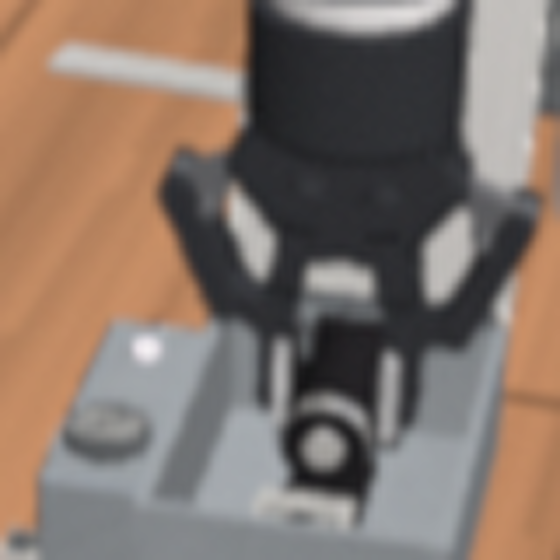

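Emit:
step_arm([
  {"x":-0.5,"y":1.5,"z":0,"ax":0,"ay":0,"az":0},
  {"x":-0.5,"y":1.5,"z":3,"ax":0,"ay":0,"az":0},
  {"x":-0.5,"y":1.5,"z":6,"ax":0,"ay":0,"az":0},
  {"x":-0.5,"y":1.5,"z":9,"ax":0,"ay":0,"az":0},
  {"x":-0.5,"y":1.5,"z":9,"ax":0,"ay":0,"az":0},
  {"x":-0.5,"y":1.5,"z":9,"ax":0,"ay":0,"az":0},
])

```text
time_s: 12.65
tool_pos: [510.5, -107.4, 9.5]
ee_rot: [[0.999, 0.054, -0.001], [0.054, -0.999, 0.001], [-0.001, -0.001, -1.0]]
contact_force: [0.2, 2.7, -2.7]
opening: 31.0
```

```bash
python3 look.py s12 300 130 380 210
```

```text
s12 scale 7 origin 300 130
12.7 [ 510.47 -107.38    9.58] 30.573393339897372 [ 0.54  3.89 -2.82]
yaw 0.054006284359465154
nub pred [318.02 461.68]
wall top [313.43 494.25]
wallL [272.32 488.5 ]
wallR [354.76 500.03]
keeper mid [299.51 507.85]
rimL [130.6  498.38]
rimR [450.   543.69]
alarm-frame cell -0.38677858335904647 -14.984708047177136 41.87971462272499
```

View pics/s12.png

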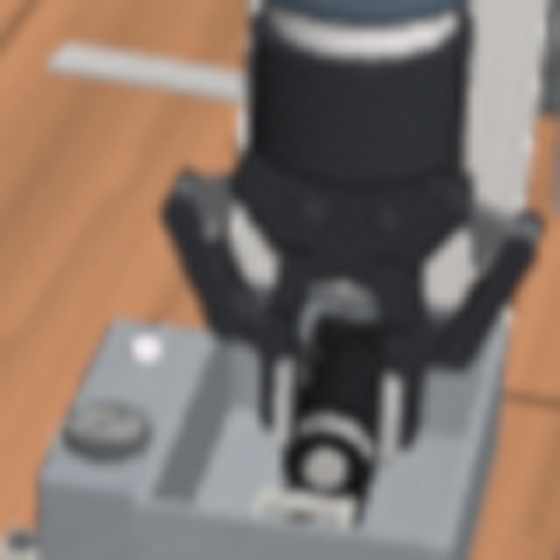

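Emit:
step_arm([
  {"x":0.3,"y":0,"z":3,"ax":0,"ay":0,"az":0},
  {"x":0.3,"y":0,"z":6,"ax":0,"ay":0,"az":0},
  {"x":0.3,"y":0,"z":8.5,"ax":0,"ay":0,"az":0},
  {"x":0.3,"y":0,"z":8.5,"ax":0,"ay":0,"az":0},
  {"x":0.3,"y":0,"z":8.5,"ax":0,"ay":0,"az":0},
])

```text
time_s: 13.2
tool_pos: [511.2, -107.5, 1.3]
ee_rot: [[0.999, 0.054, -0.0], [0.054, -0.999, 0.0], [-0.0, -0.0, -1.0]]
contact_force: [0.9, 3.0, -2.8]
opening: 30.9
```

```bash
python3 look.py s13 300 130 380 210
```

```text
s13 scale 7 origin 300 130
13.25 [ 511.19 -107.52    1.34] 30.924418719383898 [ 1.51  3.67 -4.22]
yaw 0.05404446272339874
nub pred [315.2  479.99]
wall top [313.43 494.25]
wallL [272.32 488.5 ]
wallR [354.76 500.03]
keeper mid [299.51 507.85]
rimL [130.6  498.38]
rimR [450.   543.69]
alarm-frame cell 0.3236265460020116 -15.160853926388942 33.63968914012982
```

View pics/s13.png

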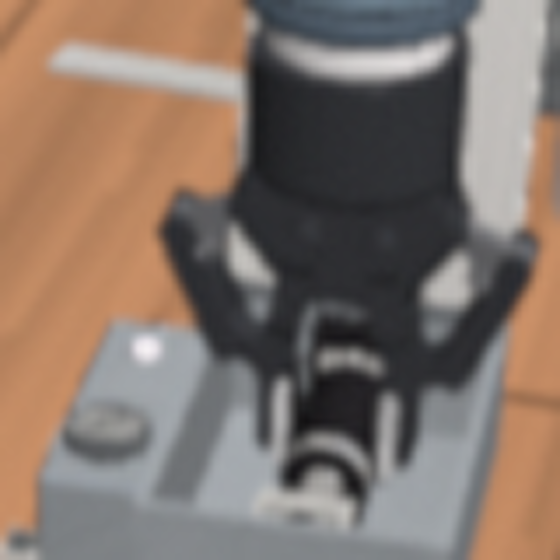

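Emit:
step_arm([
  {"x":0,"y":0,"z":1,"ax":0,"ay":0,"az":0},
  {"x":0,"y":-2,"z":1,"ax":0,"ay":0,"az":0},
  {"x":0,"y":-4,"z":1,"ax":0,"ay":0,"az":0},
  {"x":0,"y":-4,"z":1,"ax":0,"ay":0,"az":0},
  {"x":0,"y":-4,"z":1,"ax":0,"ay":0,"az":0},
])

```text
time_s: 13.75
tool_pos: [511.2, -104.2, 0.7]
ee_rot: [[0.999, 0.054, 0.0], [0.054, -0.999, -0.001], [0.0, 0.001, -1.0]]
contact_force: [-0.1, -1.7, -0.6]
opening: 31.2
```

```bash
python3 look.py s14 300 130 380 210
```

```text
s14 scale 7 origin 300 130
13.8 [ 511.16 -104.14    0.67] 30.94564197088538 [-0.68 -0.88 -1.69]
yaw 0.05411227764440455
nub pred [312.97 486.81]
wall top [313.43 494.25]
wallL [272.32 488.5 ]
wallR [354.76 500.03]
keeper mid [299.51 507.85]
rimL [130.6  498.38]
rimR [450.   543.69]
alarm-frame cell 0.49032949012865656 -11.78343374068646 32.96803172483525
```

View pics/s14.png

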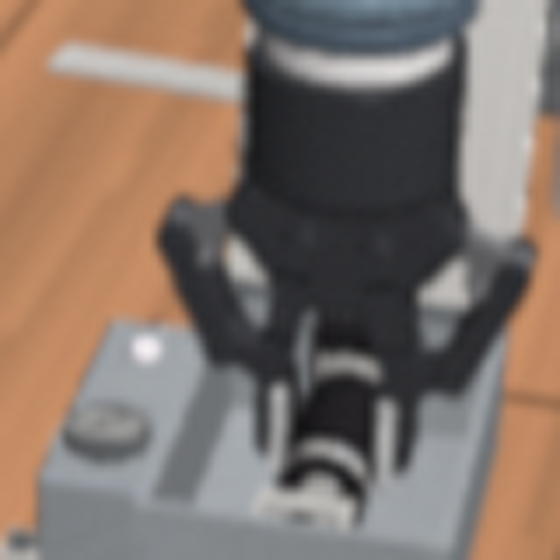

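Emit:
step_arm([
  {"x":0,"y":0,"z":0,"ax":0,"ay":0,"az":0},
  {"x":0,"y":0,"z":0,"ax":0,"ay":0,"az":0},
  {"x":0,"y":0,"z":0,"ax":0,"ay":0,"az":0},
  {"x":0,"y":0,"z":0,"ax":0,"ay":0,"az":0},
  {"x":0,"y":0,"z":-15,"ax":0,"ay":0,"az":0},
  {"x":0,"y":0,"z":-50,"ax":0,"ay":0,"az":0},
  {"x":0,"y":0,"z":-90,"ax":0,"ay":0,"az":0},
  {"x":0,"y":0,"z":-110,"ax":0,"ay":0,"az":0},
], hand=0.6)

```text
time_s: 14.6
tool_pos: [512.7, -104.3, 114.0]
ee_rot: [[0.999, 0.054, 0.004], [0.054, -0.999, -0.002], [0.004, 0.002, -1.0]]
contact_force: [0.7, -0.2, -0.0]
opening: 51.2
```

```bash
python3 look.py s15 300 130 380 210
```

```text
s15 scale 7 origin 300 130
14.65 [ 514.24 -104.86  116.43] 51.07225776670848 [2.93 0.21 1.67]
yaw 0.054357904917459655
nub pred [318.68 202.48]
wall top [313.43 494.25]
wallL [272.32 488.5 ]
wallR [354.76 500.03]
keeper mid [299.51 507.85]
rimL [130.6  498.38]
rimR [450.   543.69]
alarm-frame cell 3.5201276563839974 -12.685891743789197 148.73402989587385
```

View pics/s15.png

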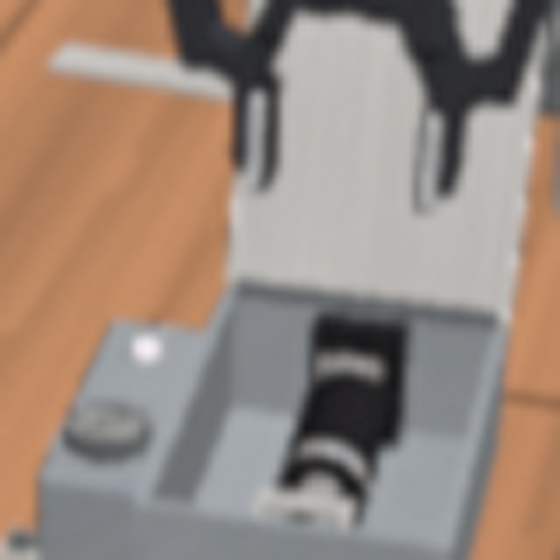

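```bash
cat > lid.py <<'E'
from h import *
from scipy.optimize import least_squares
A0=np.array([510,-92.4,0]);th=.057
def al(q,A=A0): return A+[np.cos(th)*q[0]-np.sin(th)*q[1],np.sin(th)*q[0]+np.cos(th)*q[1],q[2]]
def lidp(x,r,h,t): return (x,-75+r*np.cos(t)-h*np.sin(t),56+r*np.sin(t)+h*np.cos(t))
E
python3 - <<'E'
from lid import *
T=grab("top");S=grab("side")
px=lambda o,k,p:np.array(o)+(np.array(p)+.5)/k-.5
obs=[(S,(55,147,0),px((290,105),4,(187,42))),(S,(-55,147,0),px((290,105),4,(357,60))),(S,(15,167,0),px((290,105),4,(252,16))),(S,(-15,167,0),px((290,105),4,(298,20)))]
obT=[(T,(55,147,0),px((315,165),6,(588,137))),(T,(-55,147,0),px((315,165),6,(612,432))),(T,(15,167,0),px((315,165),6,(632,240))),(T,(-15,167,0),px((315,165),6,(635,318)))]
for o in(obs,obT,obs+obT):
    f=lambda q:np.concatenate([proj(d,al(lidp(*p,q[0]),np.array([q[1],-92.4+q[2]*0,0])))-u for d,p,u in o])
    r=least_squares(f,[1.85,510,0]);print(r.x,r.fun.round(1))
s=state();print(s['tool_pos'])
for n in (1.75,1.85,1.95): print(n,al(lidp(0,167,5,n)))
E
```

```text
[  1.83 508.81   0.  ] [-0.2 -0.1  0.4 -0.2 -0.2 -0.   0.1  0.1]
[  1.89 511.62   0.  ] [ 0.3 -0.3  0.7  0.4 -0.8 -0.5 -0.   0.4]
[  1.89 510.86   0.  ] [-0.4 -0.5 -0.2 -0.7 -0.5 -0.5 -0.3 -0.3  0.3  0.   0.7  0.7 -0.8 -0.1
 -0.   0.8]
[ 512.25 -104.13  112.12]
1.75 [ 516.25 -201.91  219.43]
1.85 [ 517.17 -218.03  215.16]
1.95 [ 518.06 -233.64  209.29]
```

Emit:
step_arm([
  {"x":0,"y":0,"z":-45,"ax":0,"ay":0,"az":0},
  {"x":0,"y":0,"z":-90,"ax":0,"ay":0,"az":0},
  {"x":0,"y":0,"z":-135,"ax":0,"ay":0,"az":0},
  {"x":0,"y":0,"z":-180,"ax":0,"ay":0,"az":0},
  {"x":0,"y":0,"z":-185,"ax":0,"ay":0,"az":0},
  {"x":0,"y":45,"z":-185,"ax":0,"ay":0,"az":0},
  {"x":0,"y":90,"z":-185,"ax":0,"ay":0,"az":0},
  {"x":0,"y":135,"z":-185,"ax":0,"ay":0,"az":0},
  {"x":0,"y":165,"z":-185,"ax":0,"ay":0,"az":0},
  {"x":0,"y":165,"z":-185,"ax":0,"ay":0,"az":0},
  {"x":0,"y":165,"z":-185,"ax":0,"ay":0,"az":0},
  {"x":0,"y":165,"z":-185,"ax":0,"ay":0,"az":0},
], hand=0)

```text
time_s: 15.95
tool_pos: [519.7, -267.1, 294.2]
ee_rot: [[0.999, 0.055, -0.002], [0.055, -0.998, 0.002], [-0.001, -0.002, -1.0]]
contact_force: [0.0, 0.0, 0.2]
opening: 0.1
```

Run:
```python
from lid import *
s=state();p=np.array(s["tool_pos"]);R=np.array(s["ee_rot"]);print(s["time_s"],p,s["opening"])
b=(300,40,400,140);S=crop("side",b,"s16")
for z in(0,-10,-20,-30): print(z,(proj(S,p+R@[0,0,z])-b[:2])*6,(proj(S,p+R@[0,-11,z])-b[:2])*6)
T=crop("top",(310,160,450,260),"t16")
```

```text
15.95 [ 519.68 -267.11  294.17] 0.11545869786915193
s16 scale 6 origin 300 40
0 [379.55 188.98] [375.64 197.17]
-10 [381.14 164.93] [377.23 172.97]
-20 [382.75 140.61] [378.83 148.48]
-30 [384.38 116.01] [380.46 123.7 ]
t16 scale 5 origin 310 160
```

View pics/s16.png

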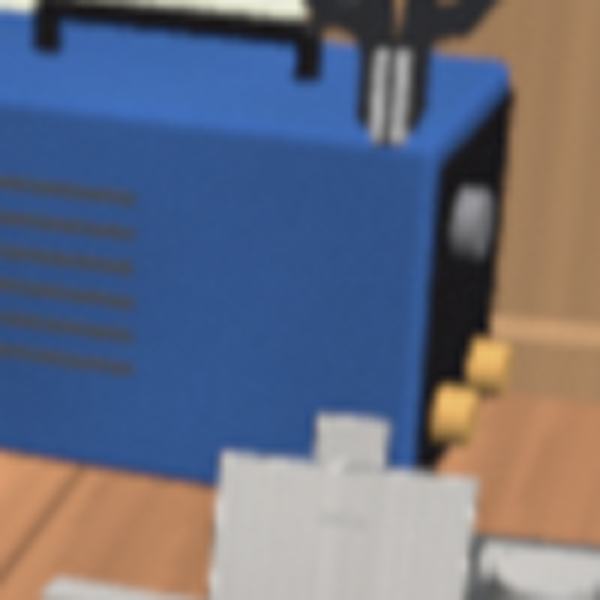

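View pics/t16.png

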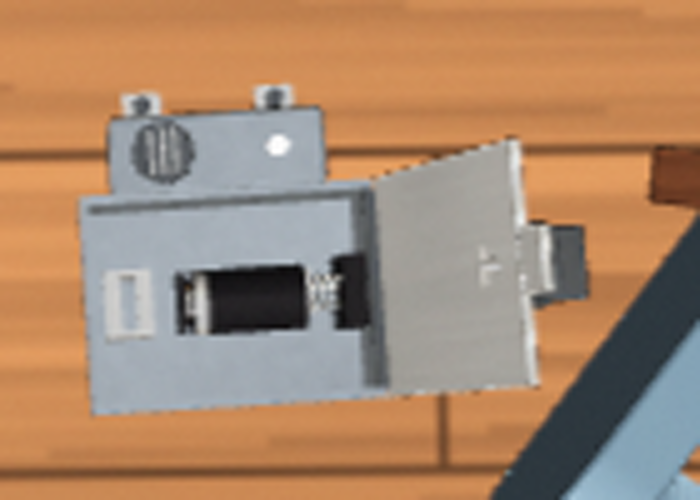

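Emit:
step_arm([
  {"x":0,"y":0,"z":45,"ax":0,"ay":0,"az":0},
  {"x":0,"y":0,"z":85,"ax":0,"ay":0,"az":0},
  {"x":0,"y":0,"z":105,"ax":0,"ay":0,"az":0},
  {"x":0,"y":0,"z":111,"ax":0,"ay":0,"az":0},
  {"x":0,"y":0,"z":111,"ax":0,"ay":0,"az":0},
  {"x":0,"y":0,"z":111,"ax":0,"ay":0,"az":0},
])

```text
time_s: 16.65
tool_pos: [521.0, -268.6, 186.4]
ee_rot: [[0.998, 0.055, 0.002], [0.055, -0.998, -0.002], [0.002, 0.002, -1.0]]
contact_force: [-0.5, -0.5, 0.4]
opening: 0.4
```

Run:
```python
from lid import *
s=state();p=np.array(s["tool_pos"]);R=np.array(s["ee_rot"]);print(s["time_s"],p,s["contact_force"])
b=(300,60,400,160);S=crop("side",b,"s17")
T=crop("top",(350,160,470,250),"t17")
d=p-A0; a=np.array([d[0]*np.cos(th)+d[1]*np.sin(th), -d[0]*np.sin(th)+d[1]*np.cos(th), d[2]]);print("alarm",a)
for t in np.arange(1.9,0.35,-.1):
    y,z=lidp(0,155,5,t)[1:]; print(round(t,2),"tool y",-(y-11-a[1]),"tool z",-(z-20-a[2]))
```

```text
16.65 [ 520.97 -268.62  186.38] [-0.53 -0.47  0.42]
s17 scale 6 origin 300 60
t17 scale 6 origin 350 160
alarm [   0.91 -176.56  186.38]
1.9 tool y -35.72023994627804 tool z 5.319834220594345
1.8 tool y -50.47606041673869 tool z 0.5695276651712504
1.7 tool y -65.63240258048951 tool z -2.6839231708289333
1.6 tool y -81.03782927665091 tool z -4.408010882100797
1.5 tool y -96.53841457403189 tool z -4.585508954140863
1.4 tool y -111.97928174815326 tool z -3.214643884886442
1.3 tool y -127.20615075828331 tool z -0.3091129049617507
1.2 tool y -142.0668797626065 tool z 4.1020528805226775
1.1 tool y -156.41298526921557 tool z 9.974778561175782
1.0 tool y -170.10112573408043 tool z 17.25038580326148
0.9 tool y -182.99453378237382 tool z 25.856179144212916
0.8 tool y -194.9643827428713 tool z 35.70617234166434
0.7 tool y -205.8910738414655 tool z 46.70194751956166
0.6 tool y -215.6654311925832 tool z 58.73363852704733
0.5 tool y -224.18979264854497 tool z 71.68102868472292
0.4 tool y -231.37898560746214 tool z 85.41475194997102
```

View pics/s17.png

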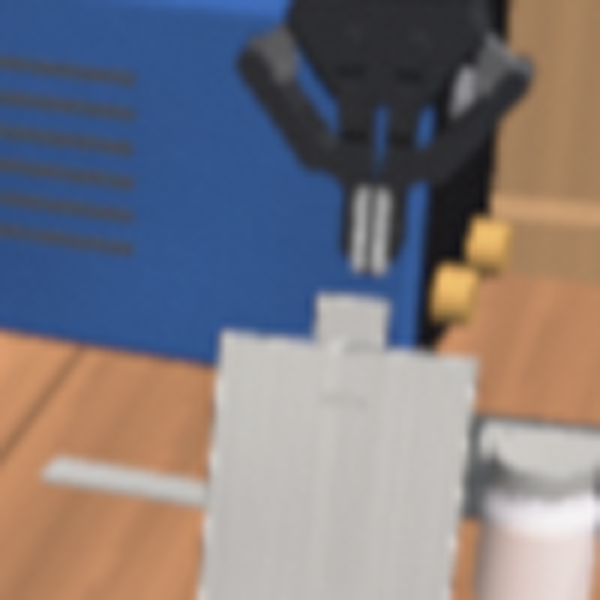

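View pics/t17.png

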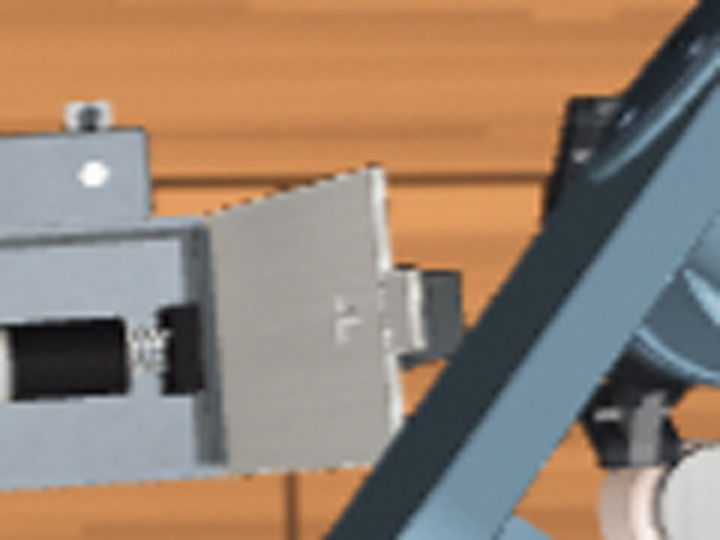

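Run:
```python
from lid import *
S=grab("side")
for z in (190,200,205,210,215,220): print(z,proj(S,(520.5,-257.6,z)),proj(S,(520.5,-268.6,z)))
for t in(1.8,1.85,1.9): print(t,proj(S,al(lidp(0,167,0,t))))
```

```text
190 [359.57 111.97] [360.43 110.39]
200 [359.8  108.39] [360.67 106.83]
205 [359.92 106.59] [360.79 105.03]
210 [360.04 104.77] [360.91 103.23]
215 [360.16 102.95] [361.03 101.41]
220 [360.28 101.11] [361.15  99.59]
1.8 [357.5  109.45]
1.85 [357.95 109.  ]
1.9 [358.38 108.72]
```

Emit:
step_arm([
  {"x":-0.5,"y":-10,"z":6,"ax":0,"ay":0,"az":0},
  {"x":-0.5,"y":-25,"z":6,"ax":0,"ay":0,"az":0},
  {"x":-0.5,"y":-35,"z":6,"ax":0,"ay":0,"az":0},
  {"x":-0.5,"y":-43,"z":6,"ax":0,"ay":0,"az":0},
  {"x":-0.5,"y":-51,"z":5,"ax":0,"ay":0,"az":0},
  {"x":-0.5,"y":-59,"z":3,"ax":0,"ay":0,"az":0},
  {"x":-0.5,"y":-67,"z":2,"ax":0,"ay":0,"az":0},
  {"x":-0.5,"y":-67,"z":2,"ax":0,"ay":0,"az":0},
])

```text
time_s: 17.6
tool_pos: [515.9, -200.4, 182.8]
ee_rot: [[0.998, 0.055, 0.0], [0.055, -0.998, 0.0], [0.0, -0.0, -1.0]]
contact_force: [-0.7, -0.8, 0.0]
opening: 0.4
```

Run:
```python
from lid import *
s=state();p=np.array(s["tool_pos"]);print(s["time_s"],p,s["contact_force"])
crop("side",(280,60,420,180),"s18");crop("top",(350,160,470,250),"t18")
```

```text
17.6 [ 515.89 -200.37  182.77] [-0.69 -0.81  0.  ]
s18 scale 5 origin 280 60
t18 scale 6 origin 350 160
```

View pics/s18.png

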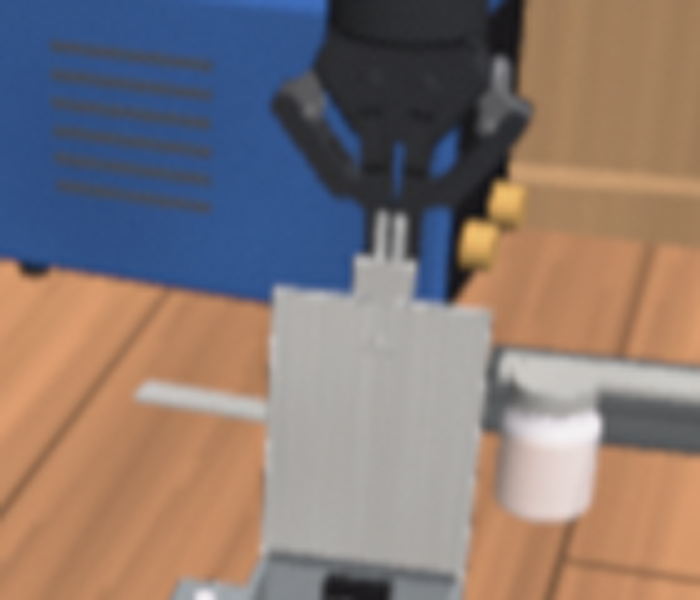

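View pics/t18.png

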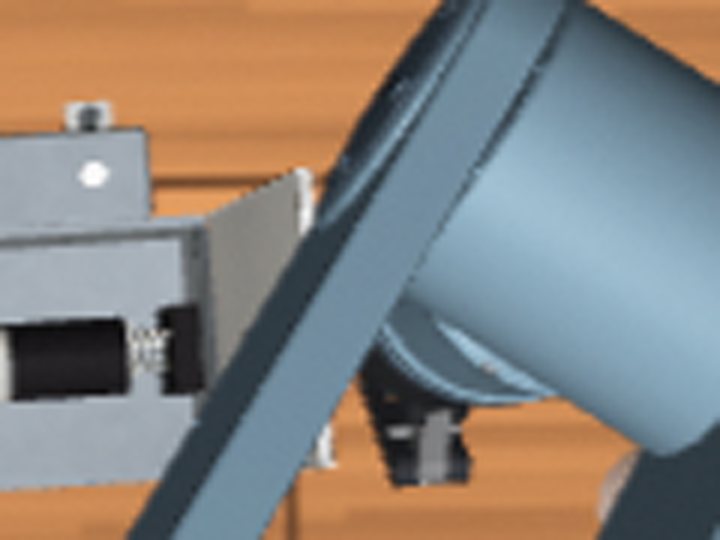

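Emit:
step_arm([
  {"x":0,"y":-14,"z":-2,"ax":0,"ay":0,"az":0},
  {"x":0,"y":-30,"z":-3,"ax":0,"ay":0,"az":0},
  {"x":0,"y":-45,"z":-1,"ax":0,"ay":0,"az":0},
  {"x":0,"y":-60,"z":2,"ax":0,"ay":0,"az":0},
  {"x":0,"y":-75,"z":6,"ax":0,"ay":0,"az":0},
  {"x":0,"y":-89,"z":12,"ax":0,"ay":0,"az":0},
  {"x":0,"y":-103,"z":19,"ax":0,"ay":0,"az":0},
  {"x":0,"y":-103,"z":19,"ax":0,"ay":0,"az":0},
  {"x":0,"y":-103,"z":19,"ax":0,"ay":0,"az":0},
])

```text
time_s: 18.6
tool_pos: [510.7, -95.9, 164.2]
ee_rot: [[0.998, 0.056, 0.001], [0.056, -0.998, 0.002], [0.001, -0.002, -1.0]]
contact_force: [-1.7, 5.8, 8.8]
opening: -0.5
```

Run:
```python
from lid import *
s=state();p=np.array(s["tool_pos"]);print(s["time_s"],p,s["contact_force"])
crop("side",(280,60,420,180),"s19")
```

```text
18.6 [510.7  -95.91 164.18] [-1.65  5.75  8.81]
s19 scale 5 origin 280 60
```

View pics/s19.png

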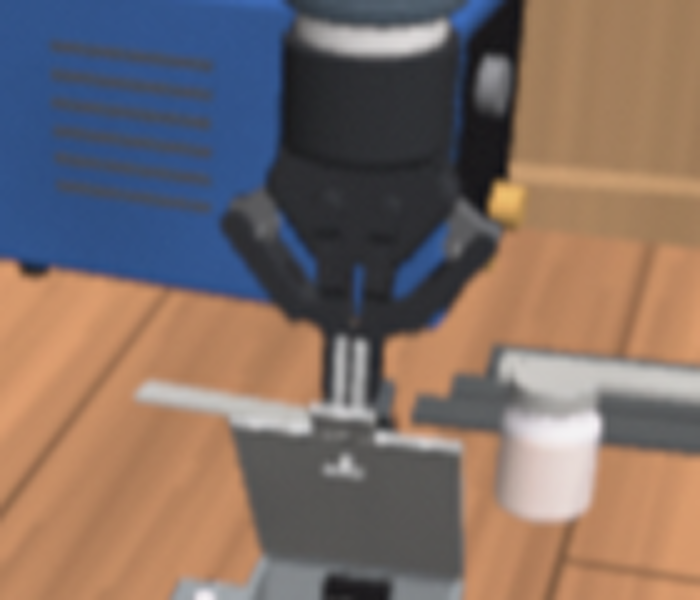

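Emit:
step_arm([
  {"x":0,"y":-3,"z":-4,"ax":0,"ay":0,"az":0},
  {"x":0,"y":-10,"z":-1,"ax":0,"ay":0,"az":0},
  {"x":0,"y":-17,"z":4,"ax":0,"ay":0,"az":0},
  {"x":0,"y":-29,"z":14,"ax":0,"ay":0,"az":0},
  {"x":0,"y":-40,"z":25,"ax":0,"ay":0,"az":0},
  {"x":0,"y":-50,"z":37,"ax":0,"ay":0,"az":0},
  {"x":0,"y":-58,"z":50,"ax":0,"ay":0,"az":0},
  {"x":0,"y":-58,"z":50,"ax":0,"ay":0,"az":0},
  {"x":0,"y":-58,"z":50,"ax":0,"ay":0,"az":0},
])

```text
time_s: 19.55
tool_pos: [506.4, -36.9, 112.2]
ee_rot: [[0.998, 0.055, -0.002], [0.055, -0.998, 0.005], [-0.001, -0.005, -1.0]]
contact_force: [0.0, 11.6, 5.2]
opening: 0.2
```

Run:
```python
from lid import *
s=state();p=np.array(s["tool_pos"]);print(s["time_s"],p,s["contact_force"])
crop("side",(270,90,410,210),"s20")
```

```text
19.55 [506.4  -36.86 112.2 ] [ 0.02 11.64  5.18]
s20 scale 5 origin 270 90
```

View pics/s20.png

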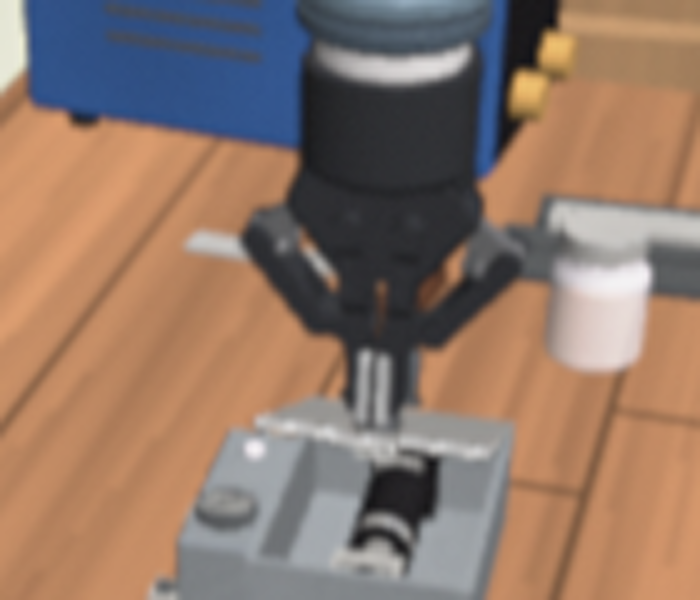

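Emit:
step_arm([
  {"x":0,"y":-5,"z":-2,"ax":0,"ay":0,"az":0},
  {"x":0,"y":-9,"z":-4,"ax":0,"ay":0,"az":0},
  {"x":0,"y":-9,"z":-4,"ax":0,"ay":0,"az":0},
  {"x":0,"y":-9,"z":-4,"ax":0,"ay":0,"az":0},
])

```text
time_s: 20.0
tool_pos: [506.5, -31.7, 117.3]
ee_rot: [[0.999, 0.054, -0.0], [0.054, -0.999, -0.0], [-0.0, 0.0, -1.0]]
contact_force: [0.6, -0.5, -0.4]
opening: 0.1
```

Run:
```python
from lid import *
s=state();p=np.array(s["tool_pos"]);print(s["time_s"],p,s["contact_force"])
crop("side",(270,90,410,210),"s21")
```

```text
20.0 [506.54 -31.74 117.26] [ 0.65 -0.55 -0.44]
s21 scale 5 origin 270 90
```

View pics/s21.png

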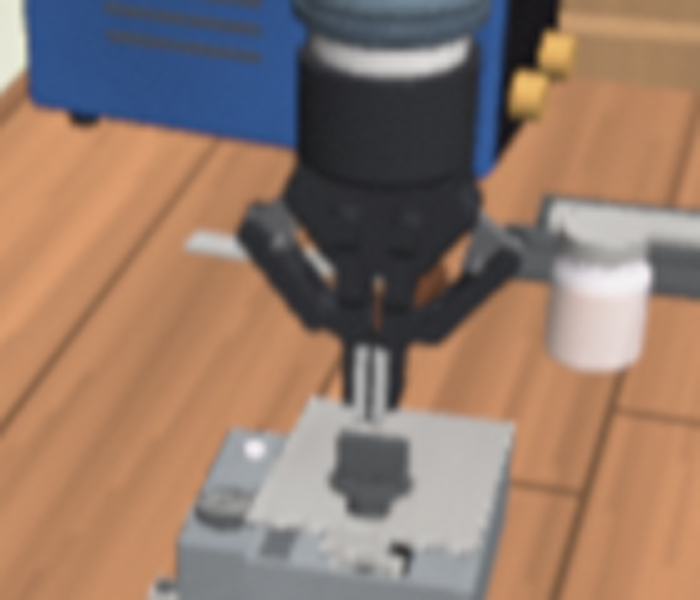

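Emit:
step_arm([
  {"x":0,"y":0,"z":-45,"ax":0,"ay":0,"az":0},
  {"x":0,"y":0,"z":-80,"ax":0,"ay":0,"az":0},
  {"x":0,"y":0,"z":-80,"ax":0,"ay":0,"az":0},
  {"x":0,"y":0,"z":-80,"ax":0,"ay":0,"az":0},
])

```text
time_s: 20.45
tool_pos: [507.2, -32.2, 198.2]
ee_rot: [[0.999, 0.054, 0.002], [0.054, -0.999, -0.001], [0.002, 0.001, -1.0]]
contact_force: [-0.6, -0.4, -0.1]
opening: 0.2
```

Run:
```python
from lid import *
s=state();p=np.array(s["tool_pos"]);print(s["time_s"],p,s["contact_force"])
S=crop("side",(290,130,390,230),"s22")
A0[0]=509
b=np.array((290,130))
for n,q in (("rimL",(55,72,56)),("lidL",(55,72,61)),("lidR",(-55,72,61)),("tabL",(15,92,61)),("tabR",(-15,92,61)),("wing top",(0,50,100)),("wing top+x",(17,50,100)),("-x",(-17,50,100)),("flange c",(0,50,78))): print(n,(proj(S,al(q))-b)*6)
```

```text
20.45 [507.17 -32.23 198.2 ] [-0.57 -0.36 -0.11]
s22 scale 6 origin 290 130
rimL [174.34 427.61]
lidL [174.39 417.39]
lidR [449.12 456.15]
tabL [262.67 460.48]
tabR [338.79 471.4 ]
wing top [324.46 323.84]
wing top+x [281.87 318.21]
-x [367.34 329.51]
flange c [322.25 370.3 ]
```

View pics/s22.png

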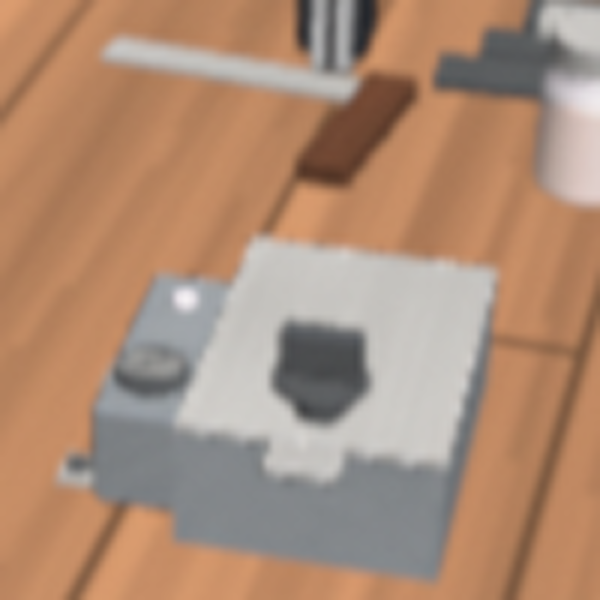

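Emit:
step_arm([
  {"x":-0.4,"y":11.8,"z":20,"ax":0,"ay":0,"az":-0.145},
  {"x":-0.4,"y":11.8,"z":40,"ax":0,"ay":0,"az":-0.29},
  {"x":-0.4,"y":11.8,"z":60,"ax":0,"ay":0,"az":-0.435},
  {"x":-0.4,"y":11.8,"z":68,"ax":0,"ay":0,"az":-0.58},
  {"x":-0.4,"y":11.8,"z":68,"ax":0,"ay":0,"az":-0.725},
  {"x":-0.4,"y":11.8,"z":68,"ax":0,"ay":0,"az":-0.87},
  {"x":-0.4,"y":11.8,"z":68,"ax":0,"ay":0,"az":-1.015},
  {"x":-0.4,"y":11.8,"z":68,"ax":0,"ay":0,"az":-1.16},
  {"x":-0.4,"y":11.8,"z":68,"ax":0,"ay":0,"az":-1.305},
  {"x":-0.4,"y":11.8,"z":68,"ax":0,"ay":0,"az":-1.45},
  {"x":-0.4,"y":11.8,"z":68,"ax":0,"ay":0,"az":-1.574},
  {"x":-0.4,"y":11.8,"z":68,"ax":0,"ay":0,"az":-1.574},
], hand=0.35)

```text
time_s: 21.7
tool_pos: [505.5, -43.3, 127.7]
ee_rot: [[-0.058, 0.998, -0.003], [0.998, 0.058, 0.001], [0.001, -0.003, -1.0]]
contact_force: [-0.0, 0.1, -1.0]
opening: 30.2
```

Emit:
step_arm([
  {"x":0,"y":0,"z":0,"ax":0,"ay":0,"az":0},
  {"x":0,"y":0,"z":0,"ax":0,"ay":0,"az":0},
])

```text
time_s: 21.9
tool_pos: [506.4, -43.5, 128.8]
ee_rot: [[-0.055, 0.999, -0.001], [0.999, 0.055, 0.0], [0.0, -0.001, -1.0]]
contact_force: [0.4, -0.2, 0.4]
opening: 29.8
```

```bash
cat > lk.py <<'E'
import sys
from lid import *
A0[:]=[509,-92.4,0]
tag=sys.argv[1]; b=(290,110,390,210)
P=[];F=[];Q=[]
for i in range(3):
    s=state();P.append(s["tool_pos"]);F.append(s["contact_force"]);Q.append(s["torque"]);S=grab("side")
R=np.array(s["ee_rot"])
print(s["time_s"],"pos",np.mean(P,0),"F",np.mean(F,0),"M",np.mean(Q,0),"op",s["opening"],"yaw",np.arctan2(R[1,0],R[0,0]),"tilt",R[:2,2])
crop("side",b,tag,d=S)
p=np.mean(P,0)
print("tool axis at tcp+20",(proj(S,p+[0,0,20])-b[:2])*6,"wing top pred",(proj(S,al((0,50,100)))-b[:2])*6)
B=np.array([510.3,-94,0]);d=p-B
print("alarm xy",d[0]*np.cos(th)+d[1]*np.sin(th), -d[0]*np.sin(th)+d[1]*np.cos(th))
E
python3 lk.py s23
```

```text
22.0 pos [506.53 -43.49 129.02] F [-0.01  0.09  0.03] M [-0.01 -0.    0.01] op 30.26984596461734 yaw 1.62645862842001 tilt [-0.  0.]
s23 scale 6 origin 290 110
tool axis at tcp+20 [329.26 334.22] wing top pred [324.46 443.84]
alarm xy -0.8822103322464243 50.64645153291335
```

View pics/s23.png

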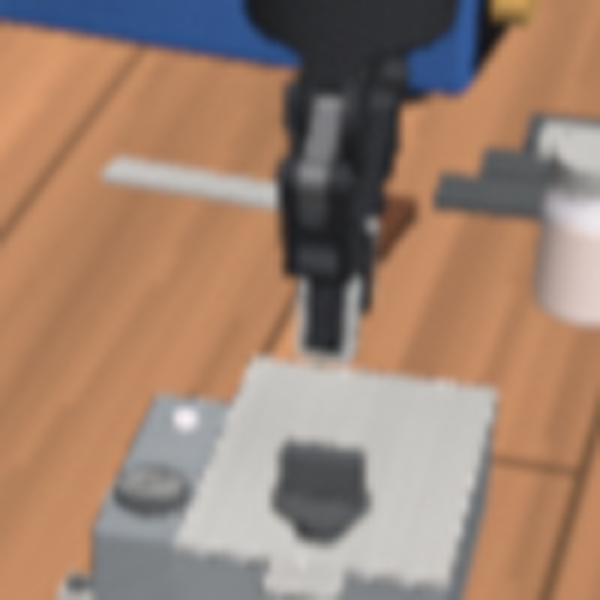

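Emit:
step_arm([
  {"x":-0.6,"y":1.2,"z":25,"ax":0,"ay":0,"az":0},
  {"x":-0.6,"y":1.2,"z":45,"ax":0,"ay":0,"az":0},
  {"x":-0.6,"y":1.2,"z":50,"ax":0,"ay":0,"az":0},
  {"x":-0.6,"y":1.2,"z":54,"ax":0,"ay":0,"az":0},
  {"x":-0.6,"y":1.2,"z":58,"ax":0,"ay":0,"az":0},
  {"x":-0.6,"y":1.2,"z":58,"ax":0,"ay":0,"az":0},
])

```text
time_s: 22.65
tool_pos: [508.4, -44.2, 71.8]
ee_rot: [[-0.057, 0.998, 0.001], [0.998, 0.057, -0.0], [-0.0, 0.0, -1.0]]
contact_force: [0.4, -0.9, 0.7]
opening: 29.7
```

```bash
python3 lk.py s24
```

```text
22.75 pos [508.5  -44.21  72.01] F [ 0.01 -0.48 -0.31] M [0.   0.02 0.01] op 29.597111163258855 yaw 1.6279642468675237 tilt [ 0. -0.]
s24 scale 6 origin 290 110
tool axis at tcp+20 [318.89 457.58] wing top pred [324.46 443.84]
alarm xy 1.0428586579022026 49.815870457935134
```

View pics/s24.png

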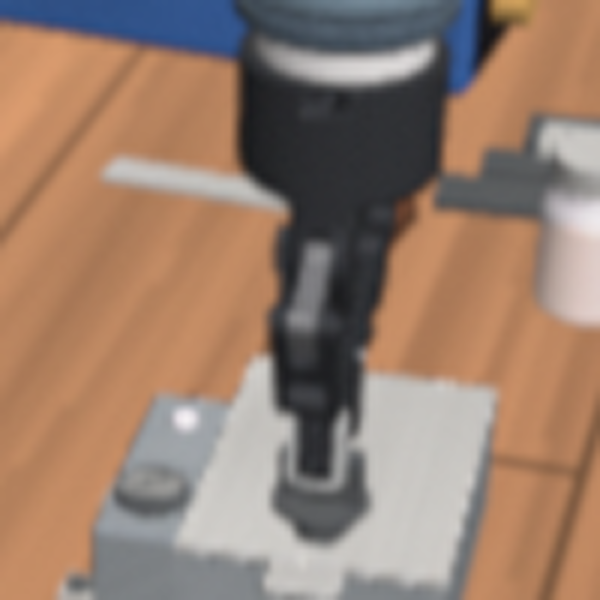

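Emit:
step_arm([
  {"x":0,"y":-1.2,"z":4,"ax":0,"ay":0,"az":0},
  {"x":0,"y":-1.2,"z":7,"ax":0,"ay":0,"az":0},
  {"x":0,"y":-1.2,"z":9,"ax":0,"ay":0,"az":0},
  {"x":0,"y":-1.2,"z":9,"ax":0,"ay":0,"az":0},
  {"x":0,"y":-1.2,"z":9,"ax":0,"ay":0,"az":0},
])

```text
time_s: 23.3
tool_pos: [506.9, -44.1, 62.4]
ee_rot: [[-0.057, 0.998, -0.0], [0.998, 0.057, 0.0], [0.0, -0.0, -1.0]]
contact_force: [-0.1, 0.2, 0.6]
opening: 29.8
```

```bash
python3 lk.py s25
```

```text
23.4 pos [506.96 -44.16  62.52] F [0.04 0.02 0.47] M [ 0.01 -0.   -0.  ] op 29.944160554299547 yaw 1.6280253706429788 tilt [ 0. -0.]
s25 scale 6 origin 290 110
tool axis at tcp+20 [321.73 478.25] wing top pred [324.46 443.84]
alarm xy -0.4968288650133377 49.946832569023265
```

View pics/s25.png

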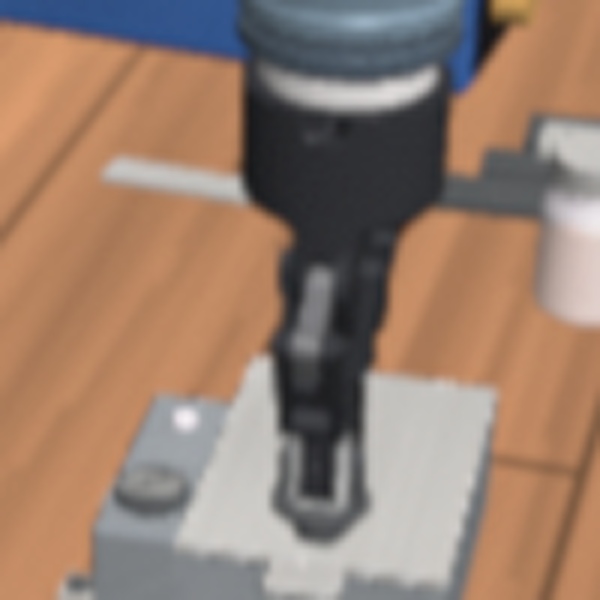

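Emit:
step_arm([
  {"x":0,"y":0,"z":0,"ax":0,"ay":0,"az":0},
  {"x":0,"y":0,"z":0,"ax":0,"ay":0,"az":0},
  {"x":0,"y":0,"z":0,"ax":0,"ay":0,"az":0},
  {"x":0,"y":0,"z":0,"ax":0,"ay":0,"az":0},
  {"x":0,"y":0,"z":0,"ax":0,"ay":0,"az":0},
], hand=0, grip_force=50)

```text
time_s: 23.95
tool_pos: [506.9, -43.4, 62.6]
ee_rot: [[-0.057, 0.998, 0.0], [0.998, 0.057, 0.001], [0.001, 0.0, -1.0]]
contact_force: [-0.9, 5.9, 3.0]
opening: 8.6
```

```bash
python3 lk.py s26
```

```text
24.05 pos [506.93 -43.43  62.62] F [-0.52  5.95  2.89] M [ 0.92  0.01 -0.06] op 8.487211732658386 yaw 1.6280305374815278 tilt [-0.  0.]
s26 scale 6 origin 290 110
tool axis at tcp+20 [321.38 479.04] wing top pred [324.46 443.84]
alarm xy -0.4883511276525896 50.6793882202747
```

Emit:
step_arm([
  {"x":0.75,"y":0,"z":3,"ax":0,"ay":0,"az":0},
  {"x":0.75,"y":0,"z":6,"ax":0,"ay":0,"az":0},
  {"x":0.75,"y":0,"z":9,"ax":0,"ay":0,"az":0},
  {"x":0.75,"y":0,"z":11,"ax":0,"ay":0,"az":0},
  {"x":0.75,"y":0,"z":12,"ax":0,"ay":0,"az":0},
  {"x":0.75,"y":0,"z":12,"ax":0,"ay":0,"az":0},
])

```text
time_s: 24.7
tool_pos: [507.0, -43.4, 50.8]
ee_rot: [[-0.057, 0.998, 0.0], [0.998, 0.057, 0.0], [0.0, 0.0, -1.0]]
contact_force: [-2.7, 3.9, 8.0]
opening: 8.5
```

```bash
python3 lk.py s27
```

```text
24.8 pos [507.04 -43.38  50.84] F [-2.42  4.07  7.82] M [ 0.62  0.46 -0.07] op 8.694340325053869 yaw 1.6279783851875653 tilt [0. 0.]
s27 scale 6 origin 290 110
tool axis at tcp+20 [319.92 503.56] wing top pred [324.46 443.84]
alarm xy -0.3716916993163073 50.71911452592968
```

View pics/s27.png

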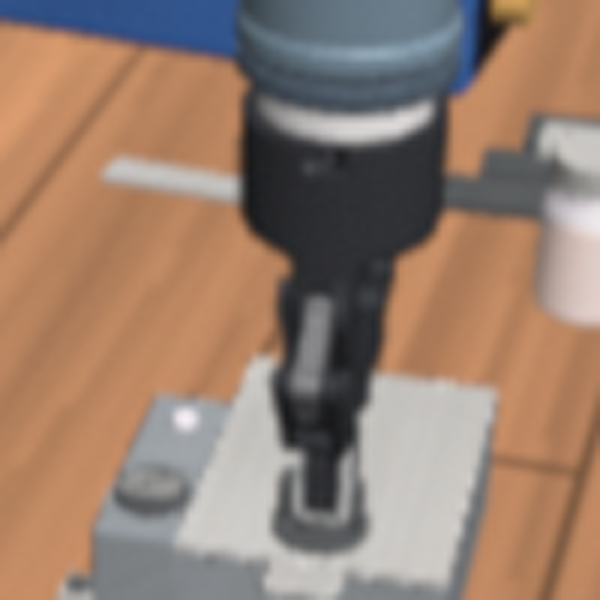

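Emit:
step_arm([
  {"x":0,"y":0,"z":0.7,"ax":0,"ay":0,"az":0.1},
  {"x":0,"y":0,"z":0.7,"ax":0,"ay":0,"az":0.24},
  {"x":0,"y":0,"z":0.7,"ax":0,"ay":0,"az":0.38},
  {"x":0,"y":0,"z":0.7,"ax":0,"ay":0,"az":0.52},
  {"x":0,"y":0,"z":0.7,"ax":0,"ay":0,"az":0.66},
  {"x":0,"y":0,"z":0.7,"ax":0,"ay":0,"az":0.8},
  {"x":0,"y":0,"z":0.7,"ax":0,"ay":0,"az":0.8},
])

```text
time_s: 25.55
tool_pos: [507.4, -42.0, 50.6]
ee_rot: [[0.679, 0.734, 0.001], [0.734, -0.679, 0.002], [0.002, -0.001, -1.0]]
contact_force: [-1.2, 10.1, 12.1]
opening: 8.4
```

```bash
python3 lk.py s28
```

```text
25.65 pos [507.41 -42.02  50.63] F [-1.76 10.35 11.51] M [ 1.74  0.39 -0.02] op 8.51433555769473 yaw 0.827797128069813 tilt [0. 0.]
s28 scale 6 origin 290 110
tool axis at tcp+20 [318.17 505.69] wing top pred [324.46 443.84]
alarm xy 0.07805488657174076 52.05526558666832
```

Emit:
step_arm([
  {"x":0.8,"y":-0.7,"z":0,"ax":0,"ay":0,"az":0.12},
  {"x":0.8,"y":-0.7,"z":0,"ax":0,"ay":0,"az":0.26},
  {"x":0.8,"y":-0.7,"z":0,"ax":0,"ay":0,"az":0.4},
  {"x":0.8,"y":-0.7,"z":0,"ax":0,"ay":0,"az":0.54},
  {"x":0.8,"y":-0.7,"z":0,"ax":0,"ay":0,"az":0.68},
  {"x":0.8,"y":-0.7,"z":0,"ax":0,"ay":0,"az":0.79},
  {"x":0.8,"y":-0.7,"z":0,"ax":0,"ay":0,"az":0.79},
])

```text
time_s: 26.4
tool_pos: [508.7, -41.2, 50.8]
ee_rot: [[0.999, 0.035, 0.004], [0.035, -0.999, 0.002], [0.004, -0.002, -1.0]]
contact_force: [1.9, 9.5, 7.5]
opening: 8.4
```

```bash
python3 lk.py s29
```

```text
26.5 pos [508.65 -41.19  50.79] F [2.31 9.67 7.28] M [ 1.73 -0.33  0.01] op 8.888842191201464 yaw 0.037550447019514585 tilt [0. 0.]
s29 scale 6 origin 290 110
tool axis at tcp+20 [314.67 505.99] wing top pred [324.46 443.84]
alarm xy 1.3582386506246713 52.81633660594975
```

View pics/s29.png

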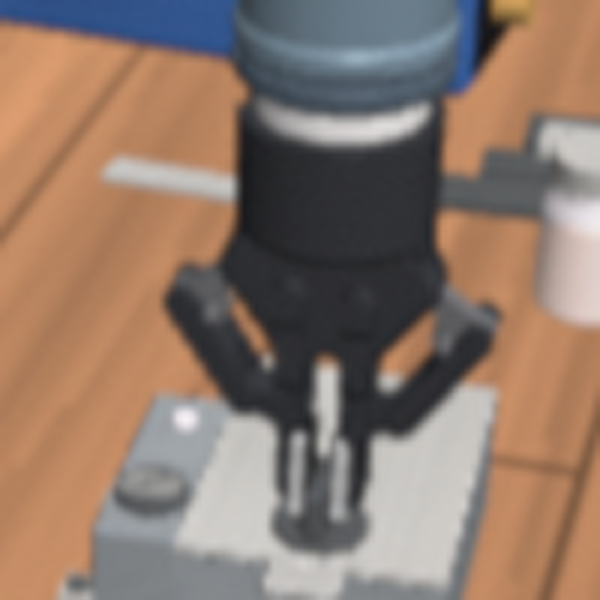

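Emit:
step_arm([
  {"x":0,"y":0,"z":0,"ax":0,"ay":0,"az":0},
  {"x":0,"y":0,"z":0,"ax":0,"ay":0,"az":0},
  {"x":0,"y":0,"z":0,"ax":0,"ay":0,"az":0},
  {"x":0,"y":0,"z":0,"ax":0,"ay":0,"az":0},
  {"x":0,"y":0,"z":-20,"ax":0,"ay":0,"az":0},
  {"x":0,"y":0,"z":-60,"ax":0,"ay":0,"az":0},
  {"x":0,"y":0,"z":-100,"ax":0,"ay":0,"az":0},
  {"x":0,"y":0,"z":-145,"ax":0,"ay":0,"az":0},
  {"x":0,"y":0,"z":-150,"ax":0,"ay":0,"az":0},
  {"x":0,"y":0,"z":-150,"ax":0,"ay":0,"az":0},
], hand=0.4)

```text
time_s: 27.55
tool_pos: [508.0, -42.9, 201.5]
ee_rot: [[0.999, 0.038, 0.004], [0.038, -0.999, -0.001], [0.004, 0.002, -1.0]]
contact_force: [0.4, 0.4, -0.7]
opening: 34.0
```

Emit:
step_arm([
  {"x":-45,"y":0,"z":0,"ax":0,"ay":0,"az":0},
  {"x":-90,"y":0,"z":0,"ax":0,"ay":0,"az":0},
  {"x":-130,"y":0,"z":0,"ax":0,"ay":0,"az":0},
  {"x":-150,"y":0,"z":0,"ax":0,"ay":0,"az":0},
  {"x":-150,"y":0,"z":0,"ax":0,"ay":0,"az":0},
  {"x":-150,"y":0,"z":0,"ax":0,"ay":0,"az":0},
])

```text
time_s: 28.15
tool_pos: [357.0, -48.1, 199.0]
ee_rot: [[0.999, 0.037, -0.0], [0.037, -0.999, 0.0], [-0.0, -0.0, -1.0]]
contact_force: [-0.6, -0.7, 0.6]
opening: 34.1
```

```bash
python3 lk.py s30
python3 - <<'E'
from lid import *
A0[:]=[509,-92.4,0]
S=grab("side");b=(290,110)
for q in((0,50,100),(0,67,93),(0,33,93)): print((proj(S,al(q))-b)*6)
T=grab("top","30"); crop("top",(315,165,435,255),"t30",d=T)
E
```

```text
28.25 pos [357.38 -48.11 199.24] F [-0.14 -0.4   0.06] M [ 0.01 -0.01 -0.04] op 34.25589251923293 yaw 0.0379608916403642 tilt [-0.  0.]
s30 scale 6 origin 290 110
tool axis at tcp+20 [754.36 218.42] wing top pred [324.46 443.84]
alarm xy -150.05542951272136 54.530465163176196
[324.46 443.84]
[315.73 482.29]
[331.55 435.89]
t30 scale 6 origin 315 165
```

View pics/s30.png

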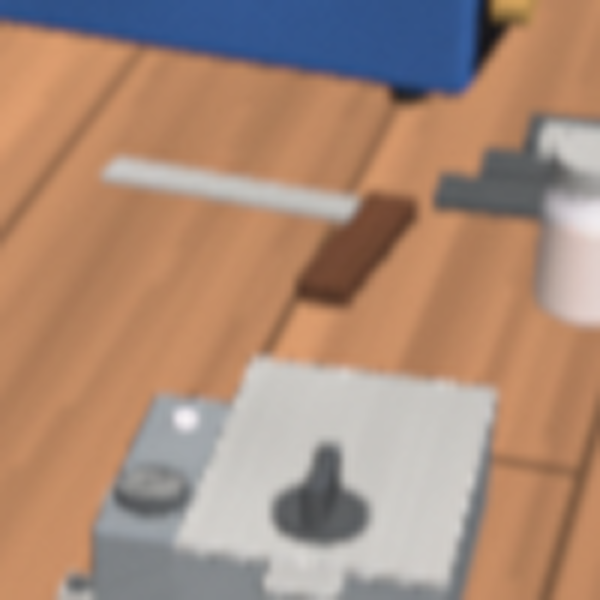

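View pics/t30.png

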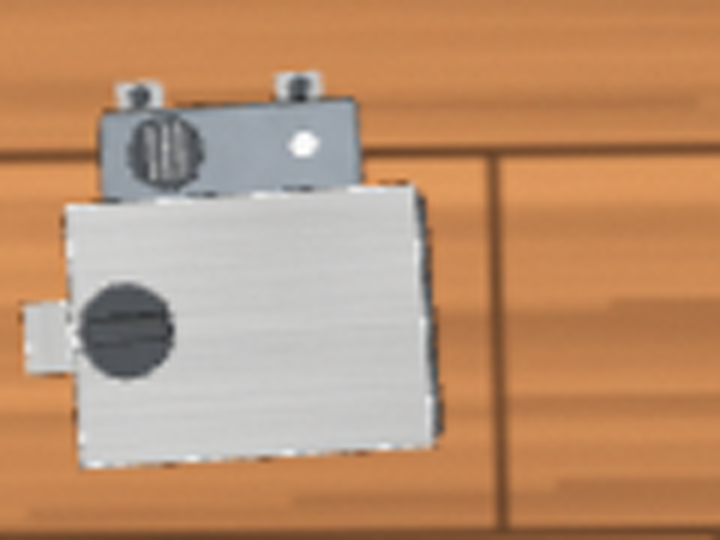

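View pics/top_30_raw.png

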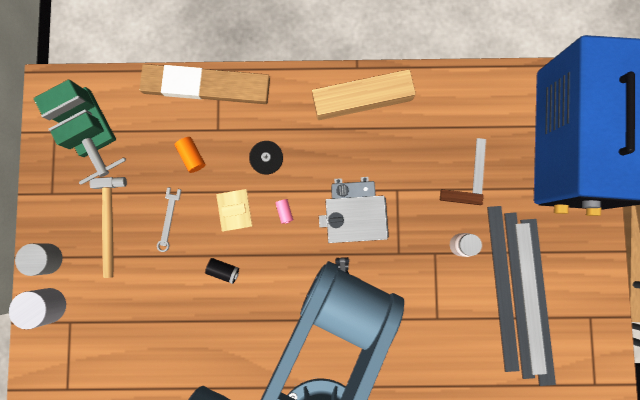

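```bash
python3 -c "
from workcell import *
print(hand_in())"
```

```text
the job is handed in; nothing more can be done
None
```

The cell is in the alarm's battery bay, the lid is shut, and the fastener is pressed, turned and caught. I handed the job in at about 28 s of the 72 s allowed.

- **Cell:** I took the small black cell from its wooden cradle and pushed its flat end against the spring (about 3.3 N). I then lowered it and let the nub come up against the end wall. The top and side pictures with the lid open showed it in place with the spring pressed back.
- **Lid:** I pushed the tab from outside until the lid fell shut. Midway the finger also pressed on the fastener's flange, at about 10–13 N, so I moved it off. The picture afterwards showed the lid flat on the case.
- **Fastener:** I gripped the wing, pressed it about 12 mm and turned it clockwise about 1.59 rad, then let go. The last pictures show the wing along the alarm's y. The head came up a few mm and stayed below its open height, which fits a caught cam. I judged that height only roughly from the image, at 7–10 mm pressed.
- **Other items:** The last top view shows the wrench, disc, jar and square where they were at the start. The gripper stood clear, about 150 mm to the robot's side of the fastener.

**Disagreements:**
- The fingertips turned out to sit about 20 mm behind the stated TCP, so I gripped the cell and wing correspondingly lower.
- The two cameras differed by 3–4 mm in x. Contact with the spring and wing put the alarm's y about 1.5–2.5 mm off the camera estimate. I corrected for that during the moves.

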